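Stack the open phone repairs by urgency and close the stack

ROBOT

A 6-joint arm with a two-finger parallel gripper is mounted at the origin on the work surface. World frame = base frame: x ahead of the robot, y to its left, z up, the work surface at z = 0. Lengths are in mm, angles in degrees, forces in N, time in s.
With the tool pointing down it reaches from about 325 to 775 mm from the base axis. Payload 5.5 kg.
Tool frame: the origin (TCP) lies at the very end of the fingers, on their centre line; the grasp point (between the pads) lies 19 mm behind it; z points along the fingers, y is the direction in which the jaws open and shut (so a half turn about z gives the same grasp; the last joint's range is limited). The gripper opens to 85 mm and grips with 20 to 120 N. Pads are 22 mm wide; open, the fingers measure 114 mm over their backs; the gripper's body (76 mm by 85 mm) begins 54 mm behind the grasp point. The pads swing forward as they close: fully open they stand 13 mm farther back than shut.
Start: joints at [66.079, 5.22, 70.514, -0, 104.267, -3.249], TCP at [211.819, 561.382, 231.275] pointing down, gripper open.
Joint ranges: [-164.24, 164.24], [-49.07, 125.15], [9.68, 141.18], [-86.29, 266.29], [3.28, 154.24], [-151.56, 151.56]. Speed limits (degrees/s): [147.25, 147.25, 172.46, 180, 180, 180].

INTERFACE

Orientations are given as [roll, pitch, yaw] about the fixed x, y, z axes, in that order (R = Rz(yaw) Ry(pitch) Rx(roll)).
In Python, from plant import * gives the robot as it stands. The module is installed in compiled form; this text tells all that it offers.
- The arm moves only by the tool drive_tool, never from a script. Its argument "series" is a list of rows, each a list of 3 entries, a list of its own where there are three numbers: the turn, a rotation vector about the tool's x, y, z in degrees, then the shift along the tool's x, y, z in cm, then the finger opening in cm, from 0 to 8.54. In form: [[[rx, ry, rz], [tx, ty, tz], gripper], ...]. A call has 1 to 12 rows; each row is the pose to reach, as a shift and turn from the pose commanded when the call began, along the tool's axes at that moment; what a row does not reach only later rows make up. A row lasts 1/8 s, in which the tool goes at most 62.5 mm and 10.7 degrees, less where a joint would pass 70% of its speed; a pose out of reach is approached as far as the arm can. A call with a gripper value outside its range is refused whole. The fingers move at their own pace and stop on an object; "force" is the grip in N (left out, the last holds). Time passes only in rows, so rows that repeat a pose let the fingers close. It gives the time, the measured TCP pose, the force and the opening at its end, in the units of the state.
- read_state(): the state, without advancing time (a new reading comes with each control period).
- read_camera(name): name is "side" or "top" or "wrist"; returns a dict with "image" (400x640x3 uint8, blue, green, red), "intrinsics" (3x3 intrinsics, pixels), "camera_from_world" (4x4, takes a point from world to camera coordinates). Camera axes: x right, y up, looking along -z (the intrinsics and any distortion apply to the point x, -y, -z); pixel columns grow to the right and rows downward; lengths in mm; the calibration is good to about 2 mm. The wrist camera is an equidistant fisheye: a pixel r from the principal point sees the ray r / f radians off the axis. A picture is of the moment at which its call begins. There is no depth.
- hand_in(): hands the job in, once; it reports no verdict.
The state is a dict: "time_s": time; "qpos": joint angles; "joint_velocities": joint speeds; "joint_efforts": joint torques, N m; "tool_pos": TCP position; "ee_rot": TCP orientation; "contact_force": force on the tool from outside, world axes, zero at the start; "moment": the same for the moment, N m; "width": opening from 0.0 (shut) to 1.0 (fully open).
Only numpy, scipy, OpenCV 4.12 (cv2) and the standard library are available. Lean on these libraries where they do the work, as an engineer would, in place of code of your own. Each camera call takes 0.05 s, during which the arm holds its last target.

TASK

Pack up the open phone repairs for the night: stack the three parts trays on the dark steel stacking base, green at the bottom, yellow on it and the urgent red one on top, then close the stack with the blue lid, every piece fully seated in the rim of the one beneath. Keep the trays level so that no parts spill, set everything down gently without dropping it, and leave the phone, the bottle and the screwdriver where they are.

Things in the scene. Friction and masses are not known exactly. Their poses are not given: they have to be found in the camera images.
- base: Stacking base: low dark steel dish, does not move, 150 mm long (its y axis), 96 mm wide (its x axis), 16 mm high to the top of its rim, rim walls 4 mm thick, inside floor 6 mm high. Empty at the start. Origin at the centre of its underside, z up. A tray set in it rests on the rim, with its centre point 31 mm above this origin.
- green_tray_mid (a point): Green parts tray, open plastic box, 150 (y) x 96 (x) x 40 mm high, 0.2 kg, walls 4 mm. Point: its centre, half-way up; z up; a half turn makes no difference. Floor's upper face 12 mm below the point, rim 20 mm above. Grip: a 10 mm thick divider along the middle of the length (along y, x = 0), its top 12 mm above the point; to each side a compartment 39 mm wide, free of parts within 29 mm of mid-length.
- yellow_tray_mid (a point): Yellow parts tray, open plastic box, 150 (y) x 96 (x) x 40 mm high, 0.2 kg, walls 4 mm. Point: its centre, half-way up; z up; a half turn makes no difference. Inside and divider as in the green tray; the phone parts in the end pockets (all trays) stay put and are under 9 mm high. Seated on the green tray its point is 35 mm above the green tray's point.
- red_tray_mid (a point): Red parts tray, open plastic box, 150 (y) x 96 (x) x 40 mm high, 0.2 kg, walls 4 mm. Point: its centre, half-way up; z up; a half turn makes no difference. Inside and divider as in the green tray. Every tray has a foot underneath, 78 x 132 x 5 mm deep, that drops inside the rim below with 5 mm play all round, the tray resting on that rim; seated, its point is 35 mm above that of the yellow tray.
- lid_mid (a point): Lid: blue plate 150 (y) x 96 (x) x 4 mm, foot under it like the trays', and on top in the middle a white grip bar 12 mm thick (x), 64 long (y), 28 high. 37 mm high in all, 0.12 kg. Point: its centre, half-way up; plate's upper face 9.5 mm below it, bar's top 18.5 mm above; z up. On the red tray its point is 33.5 mm above that tray's. A half turn makes no difference.
- phone: Bystander: a dark blue phone lying on its face, 71 x 146 x 8 mm, long side along its y axis. Origin at the centre of its underside.
- bottle: Bystander: a small white bottle of cleaner with a blue cap, upright, 48 mm across, 115 mm high. Origin at the centre of its underside.
- driver: Bystander: a blue-handled screwdriver, 160 mm long, lying on the bench along its x axis. Origin at the middle of its underside.

How it is judged (in metres and radians):
At the end, for the whole second after the job is handed in: Green tray seated in the base, yellow in green, red in yellow, lid in red: each centred within 10 mm (horizontally) on the piece beneath, its height within 4 mm of fully seated, its sides parallel to that piece within 0.15 rad (either way round), level within 0.06 rad, and at rest (under 0.02 m/s) (horizontal distance between green_tray_mid and base below 0.01 m and z of green_tray_mid in the frame of base between 0.027 and 0.035 m and angle between the x axis of green_tray_mid and the x axis of base, either way round below 0.15 rad and horizontal distance between yellow_tray_mid and green_tray_mid below 0.01 m and z of yellow_tray_mid in the frame of green_tray_mid between 0.031 and 0.039 m and angle between the x axis of yellow_tray_mid and the x axis of green_tray_mid, either way round below 0.15 rad and horizontal distance between red_tray_mid and yellow_tray_mid below 0.01 m and z of red_tray_mid in the frame of yellow_tray_mid between 0.031 and 0.039 m and angle between the x axis of red_tray_mid and the x axis of yellow_tray_mid, either way round below 0.15 rad and horizontal distance between lid_mid and red_tray_mid below 0.01 m and z of lid_mid in the frame of red_tray_mid between 0.0295 and 0.0375 m and angle between the x axis of lid_mid and the x axis of red_tray_mid, either way round below 0.15 rad and angle between each of green_tray_mid, yellow_tray_mid, red_tray_mid, lid_mid's own z axis and vertical below 0.06 rad and linear speed of each of green_tray, yellow_tray, red_tray, lid below 0.02 m/s); the robot touches nothing.
It fails at once if a tray or the lid is dropped (falls free of the gripper faster than 0.6 m/s, about 20 mm) ((linear speed of green_tray above 0.6 m/s and contact force between green_tray and the fingers below 0.05 N) or (linear speed of yellow_tray above 0.6 m/s and contact force between yellow_tray and the fingers below 0.05 N) or (linear speed of red_tray above 0.6 m/s and contact force between red_tray and the fingers below 0.05 N) or (linear speed of lid above 0.6 m/s and contact force between lid and the fingers below 0.05 N)).
It fails at once if a tray is tipped by more than 25 degrees, which would spill its parts (angle between any of green_tray_mid, yellow_tray_mid, red_tray_mid's own z axis and vertical above 0.44 rad).
It fails at once if the phone, the bottle or the screwdriver is moved by more than 30 mm (distance of any of phone, bottle, driver from where it was at the start of the episode above 0.03 m).
It also fails if it takes over 120 s, if anything falls off the work surface, if the arm or the gripper's body presses on something with over 40 N, if the wrist force passes 120 N, or if a joint passes its speed limit or range.

## Working session

There is one attempt and no reset: what is moved stays moved. The work goes in short steps, Python scripts to look and compute and a tool call to move; the robot and the scene stay as the last step left them, time stands still between calls to the robot, and variables do not carry over. Pictures are saved under pics/ and viewed, and the job is handed in when it is done.

Besides the shell and the picture viewer there is one more tool, called after "Call:" by a JSON object that holds its "name" and its "arguments", one argument or row to a line. drive_tool: Moves the arm, as the interface text tells. Its arguments: {"type":"object","properties":{"series":{"type":"array"},"force":{"type":"number"}},"required":["series"]}

```bash
mkdir -p pics; python3 - <<'E'
from plant import *
import cv2,numpy as np
s=read_state(); print(s)
for n in ["top","side","wrist"]:
    d=read_camera(n); cv2.imwrite(f"pics/{n}0.png",d["image"]); print(n,d["intrinsics"],d["camera_from_world"])
    print([k for k in d])
E
```

```text
{'time_s': 0.0, 'qpos': array([ 6.60793737e+01,  5.26321588e+00,  7.05832764e+01, -8.21974365e-04,
        1.04266341e+02, -3.24871917e+00]), 'joint_velocities': array([ 0.04394704,  0.08047676, -0.08779584,  0.05360662, -0.08075764,
        0.10182234]), 'joint_efforts': array([-3.48128269e-04, -4.58711243e+01, -4.18031287e+01, -1.70199373e-04,
        1.11422769e-02, -1.18588855e-05]), 'tool_pos': array([211.699588  , 561.10482433, 230.13597704]), 'ee_rot': array([-1.79887303e+02, -5.59858125e-03,  1.59327886e+02]), 'contact_force': array([ 0.76840009, -0.75549352, -0.63506568]), 'moment': array([ 0.04355617,  0.02095345, -0.0069511 ]), 'width': 0.9991945212392727}
top [[402.7524368    0.         318.0674949 ]
 [  0.         402.7524368  199.01454141]
 [  0.           0.           1.        ]] [[ 1.57302392e-02 -9.99848393e-01  7.46661927e-03 -5.60975512e+00]
 [ 9.80226247e-01  1.68938550e-02  1.97157557e-01 -6.13492912e+02]
 [-1.97253806e-01  4.21764066e-03  9.80343382e-01 -1.10229196e+03]
 [ 0.00000000e+00  0.00000000e+00  0.00000000e+00  1.00000000e+00]]
['image', 'intrinsics', 
[... 213 characters left out ...]
8e+02]
 [ 3.24998636e-01  6.05072194e-01  7.26817395e-01 -2.12567217e+02]
 [-3.45152547e-01 -6.39635966e-01  6.86830073e-01 -7.92275603e+02]
 [ 0.00000000e+00  0.00000000e+00  0.00000000e+00  1.00000000e+00]]
['image', 'intrinsics', 'camera_from_world']
wrist [[309.70691629   0.         317.0701964 ]
 [  0.         309.70691629 202.38083828]
 [  0.           0.           1.        ]] [[ 3.53587476e-01  9.35398489e-01 -2.35861217e-03 -5.98789134e+02]
 [-8.98592467e-01  3.38971986e-01 -2.78620836e-01  3.72354411e+01]
 [-2.59822006e-01  1.00636269e-01  9.60398286e-01 -3.78648951e+02]
 [ 0.00000000e+00  0.00000000e+00  0.00000000e+00  1.00000000e+00]]
['image', 'intrinsics', 'camera_from_world']
```

View pics/top0.png

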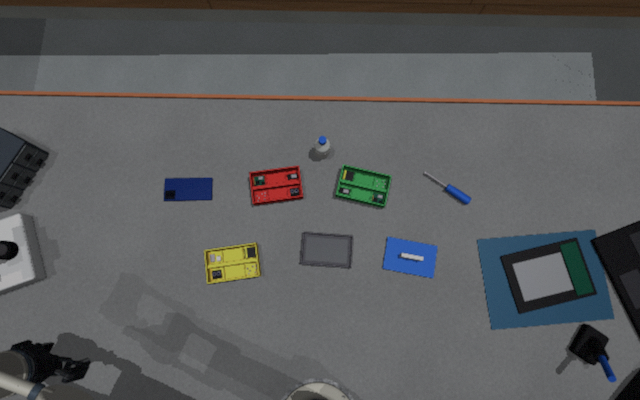

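View pics/side0.png

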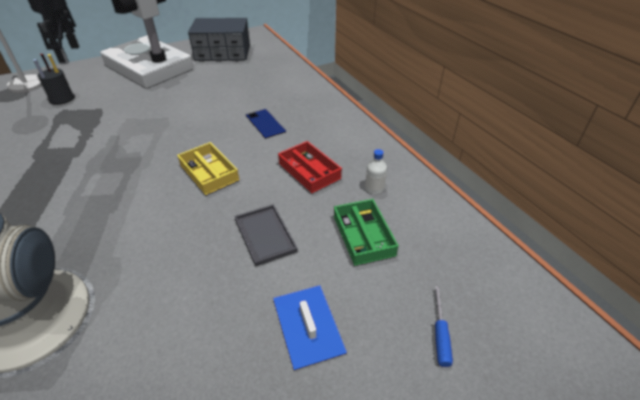

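View pics/wrist0.png

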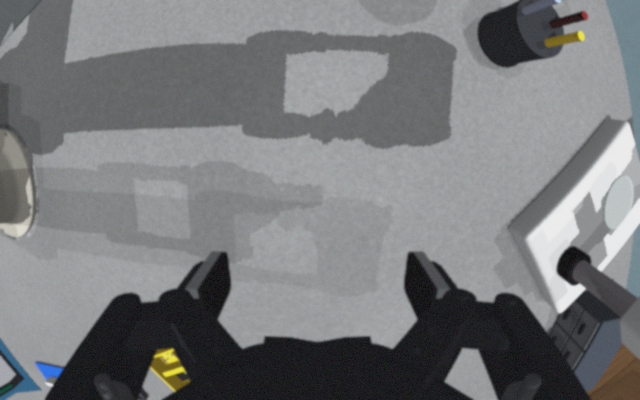

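The top view shows the phone at (188,189), red tray (276,186), bottle (321,147), green tray (363,187), driver (448,188), yellow tray (232,263), base (326,250) and lid (410,257). I'll measure these coarsely first.

```bash
cat > h.py <<'E'
from plant import *
import cv2,numpy as np
from scipy.spatial.transform import Rotation as Ro
def campos(d):
    M=d["camera_from_world"];return -M[:3,:3].T@M[:3,3]
def rays(d,px,fish=False):
    px=np.asarray(px,float).reshape(-1,2);K=d["intrinsics"]
    a=(px[:,0]-K[0,2])/K[0,0];b=(px[:,1]-K[1,2])/K[1,1]
    if fish:
        r=np.hypot(a,b);k=np.where(r>1e-9,np.sin(r)/np.maximum(r,1e-9),1)
        v=np.c_[a*k,-b*k,-np.cos(r)]
    else: v=np.c_[a,-b,-np.ones(len(a))]
    return v@d["camera_from_world"][:3,:3]
def cast(d,px,z,fish=False):
    c=campos(d);r=rays(d,px,fish);return (c+r*((z-c[2])/r[:,2])[:,None])[:,:2]
def proj(d,P,fish=False):
    M=d["camera_from_world"];p=np.atleast_2d(P)@M[:3,:3].T+M[:3,3];p=p*[1,-1,-1];K=d["intrinsics"]
    a,b=p[:,0],p[:,1];rr=np.hypot(a,b)
    s=np.arctan2(rr,p[:,2])/np.maximum(rr,1e-9) if fish else 1/p[:,2]
    return np.c_[K[0,0]*a*s+K[0,2],K[1,1]*b*s+K[1,2]]
RNG={'red':[((0,140,60),(8,255,255)),((172,140,60),(180,255,255))],'green':[((50,110,40),(75,255,255))],'yellow':[((22,120,80),(34,255,255))],
'lid':[((104,150,130),(118,255,255))],'base':[((0,0,40),(180,60,95))]}
def mask(img,n):
    h=cv2.cvtColor(img,cv2.COLOR_BGR2HSV)
    m=0
    for a,b in RNG[n]: m=m|cv2.inRange(h,a,b)
    return m
def rect(P):
    (c,(w,h),a)=cv2.minAreaRect(P.astype(np.float32))
    if w>h: w,h,a=h,w,a+90   # a = dir of short axis (x axis), deg
    a=(a+90)%180-90
    return np.array(c),w,h,a
E
python3 - <<'E'
from h import *
d=read_camera("top")
print(campos(d))
up=cv2.resize(d["image"],None,fx=4,fy=4,interpolation=cv2.INTER_CUBIC)
boxes={'red':(235,155,315,215,40),'green':(325,155,400,218,40),'yellow':(195,235,270,295,40),'lid':(370,225,450,290,9),'base':(290,222,362,280,16)}
for n,(x0,y0,x1,y1,z) in boxes.items():
    m=mask(up,n)[y0*4:y1*4,x0*4:x1*4]
    cs,_=cv2.findContours(m,0,1);c=max(cs,key=cv2.contourArea).reshape(-1,2)
    px=(c+[x0*4,y0*4]+0.5)/4-0.5
    C,w,h,a=rect(cast(d,px,z))
    away=C-campos(d)[:2]
    ex=np.array([np.cos(np.radians(a)),np.sin(np.radians(a))]);ey=np.array([-ex[1],ex[0]])
    C2=C+ex*np.sign(away@ex)*max(0,w-96)/2+ey*np.sign(away@ey)*max(0,h-150)/2
    print(n,C.round(1),round(w,1),round(h,1),round(a,1),C2.round(1),"r",np.hypot(*C2).round())
bb={'bottle':(321,147),'phone':(188,189),'drv1':(424,173),'drv2':(469,203)}
for k,v in bb.items(): print(k,cast(d,[v],5))
E
```

```text
[ 384.01881341    9.40442701 1201.62127413]
red [658.3 130.9] 101.0 150.0 9.0 [660.8 131.3] r 674.0
green [ 660.3 -128.1] 101.4 149.7 -12.7 [ 663.  -128.6] r 675.0
yellow [428.6 246.8] 96.4 153.2 9.3 [428.6 248.4] r 495.0
lid [ 454.9 -267.8] 94.9 149.0 -9.9 [ 454.9 -267.8] r 528.0
base [471.6 -21. ] 102.7 157.3 -3.3 [474.8 -24.9] r 475.0
bottle [[790.01941006  -2.27057085]]
phone [[649.01298851 399.89470323]]
drv1 [[ 712.0407648  -320.35497969]]
drv2 [[ 620.34951879 -453.70695927]]
```

```bash
cat > mv.py <<'E'
# usage: mv.py show x y z yaw  -> turn & shift ; mv.py did rx ry rz tx ty tz (record commanded)
import sys,json,os
import numpy as np
from scipy.spatial.transform import Rotation as Ro
f='cmd.json'
if not os.path.exists(f):
    json.dump([[211.819,561.382,231.275],Ro.from_euler('xyz',[180,0,159.328],degrees=True).as_quat().tolist()],open(f,'w'))
p,q=json.load(open(f));p=np.array(p);R=Ro.from_quat(q)
def plan(x,y,z,yaw):
    T=Ro.from_euler('xyz',[180,0,yaw],degrees=True)
    return (R.inv()*T).as_rotvec(degrees=True).round(2),(R.inv().apply(np.array([x,y,z])-p)/10).round(3)
def did(a):
    a=np.array(a,float)
    json.dump([(p+R.apply(a[3:])*10).tolist(),(R*Ro.from_rotvec(a[:3],degrees=True)).as_quat().tolist()],open(f,'w'))
if __name__=="__main__":
    v=[float(t) for t in sys.argv[2:]]
    if sys.argv[1]=='show':
        for i in range(0,len(v),4): print(*plan(*v[i:i+4]))
    else:
        did(v);P,Q=json.load(open(f));print("cmd",np.round(P,2),Ro.from_quat(Q).as_euler('xyz',degrees=True).round(2))
E
python3 mv.py show 474 -22 260 86.7
python3 - <<'E'
from h import *
d=read_camera("wrist");s=read_state()
R=Ro.from_euler('xyz',s["ee_rot"],degrees=True)
print("cam in tool",R.inv().apply(campos(d)-s["tool_pos"]))
print("cam z fwd in tool",R.inv().apply(-d["camera_from_world"][2,:3]))
E
```

```text
[ 0.   -0.   72.63] [-45.125 -45.327  -2.873]
cam in tool [  69.38480385   -0.29929939 -142.21945981]
cam z fwd in tool [-2.78689079e-01 -9.56506772e-04  9.60380905e-01]
```

Call:
{"name": "drive_tool", "arguments": {
  "series": [
    [[0, 0, 6], [-3.5, -3.5, -0.3], 8.5],
    [[0, 0, 13], [-7.5, -7.5, -0.6], 8.5],
    [[0, 0, 20], [-12, -12, -1], 8.5],
    [[0, 0, 27], [-16.5, -16.5, -1.3], 8.5],
    [[0, 0, 34], [-21, -21, -1.6], 6],
    [[0, 0, 41], [-25.5, -25.5, -1.9], 5],
    [[0, 0, 48], [-30, -30, -2.2], 4],
    [[0, 0, 55], [-34.5, -34.5, -2.5], 4],
    [[0, 0, 62], [-39, -39, -2.9], 4],
    [[0, 0, 68], [-43, -43, -2.9], 4],
    [[0, 0, 72.6], [-45.1, -45.3, -2.9], 4],
    [[0, 0, 72.6], [-45.1, -45.3, -2.9], 4]
  ],
  "force": 60
}}

```text
time_s: 1.75
tool_pos: [474.1, -23.7, 259.6]
ee_rot: [-179.9, 0.0, 86.5]
contact_force: [-0.1, 0.4, 0.6]
width: 0.468
```

```bash
python3 mv.py did 0 0 72.6 -45.1 -45.3 -2.9
python3 - <<'E'
from h import *
d=read_camera("wrist");s=read_state();print(s["tool_pos"],s["ee_rot"])
cv2.imwrite("pics/w1.png",d["image"])
for n,P in dict(g=(663,-128,40),b=(473,-22,16),l=(455,-268,9)).items(): print(n,proj(d,[P],True))
E
```

```text
cmd [473.87 -21.66 260.27] [180.     0.    86.73]
[473.81793052 -22.29944428 259.87536486] [-1.79937892e+02 -2.46345467e-02  8.66505716e+01]
g [[458.56734242 242.45999506]]
b [[315.5311607 169.0203393]]
l [[314.10881539 323.90635199]]
```

View pics/w1.png

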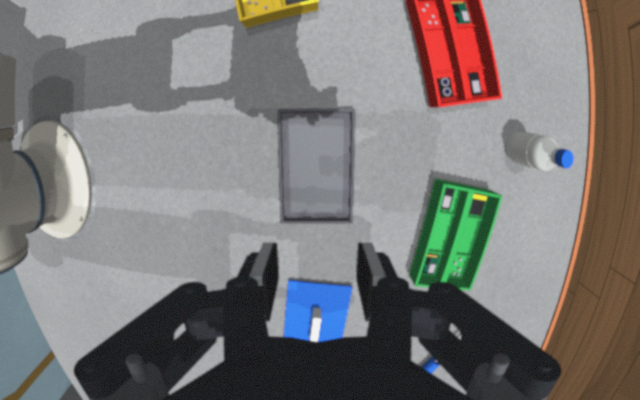

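```bash
cat >> h.py <<'E'
def measure(d,n,box,z,fish,L=150,W=96,show=None,fx=3,thr=None):
    x0,y0,x1,y1=box
    up=cv2.resize(d["image"][y0:y1,x0:x1],None,fx=fx,fy=fx,interpolation=cv2.INTER_CUBIC)
    m=mask(up,n) if thr is None else (up.max(2)<thr).astype(np.uint8)*255
    cs,_=cv2.findContours(m,0,1);c=max(cs,key=cv2.contourArea).reshape(-1,2)
    c=cv2.convexHull(c).reshape(-1,2)
    px=(c+0.5)/fx-0.5+[x0,y0]
    C,w,h,a=rect(cast(d,px,z,fish))
    away=C-campos(d)[:2]
    ex=np.array([np.cos(np.radians(a)),np.sin(np.radians(a))]);ey=np.array([-ex[1],ex[0]])
    C2=C+ex*np.sign(away@ex)*max(0,w-W)/2+ey*np.sign(away@ey)*max(0,h-L)/2
    if show: cv2.polylines(up,[c],True,(255,0,255),1);cv2.imwrite(show,up)
    return C.round(1),round(w,1),round(h,1),round(a,2),C2.round(1)
E
python3 - <<'E'
from h import *
d=read_camera("wrist");im=d["image"]
print(im[165,265:290].max(1),im[165,340:365].max(1)); print(im[100:120,315].max(1),im[210:232,315].max(1))
for t in (85,95,105): print(t,measure(d,'base',(262,95,370,235),16,True,thr=t,show="pics/b1.png"))
print(measure(d,'green',(405,165,510,300),40,True,show="pics/g1.png"))
t=read_camera("top");print(t["image"][250,290:362].max(1))
for th in (80,90,100):print(measure(t,'base',(290,222,362,280),16,False,thr=th))
E
```

```text
[160 162 160 157 157 156 155 160 160 162 159 155 151 138 122 111  96  93
 104 115 117 125 125 131 136] [140 140 139 134 128 123 123 123 116 102  86  93 108 117 131 151 161 164
 164 161 163 160 162 161 164]
[113 113 117 118 117 114 115 114 105  92  80  75  66  66  71  75  75  78
  78  78] [145 143 139 128 118 114 111 106  94  74  57  67  92 115 135 152 157 157
 158 157 158 157]
85 (array([465.5,  47. ]), 16.4, 71.4, 87.03, array([465.5,  47. ]))
95 (array([465.1,  43.4]), 25.2, 74.2, 86.92, array([465.1,  43.4]))
105 (array([462.8, -17.2]), 113.2, 149.7, -3.27, array([454.2, -16.7]))
(array([ 657.7, -124.1]), 108.2, 153.5, -12.67, array([ 663.3, -127.2]))
[67 65 56 55 62 67 76 74 78 82 84 81 78 80 74 74 65 58 64 84 93 93 92 92
 94 92 94 91 92 93 90 75 54 28 38 56 65 73 81 80 71 69 65 63 61 63 65 63
 65 68 74 74 70 78 79 91 95 81 67 63 56 54 73 85 83 78 78 76 73 74 72 66]
(array([471.8, -19.9]), 167.8, 209.9, 1.7, array([508.6, -48.8]))
(array([470.4, -19.9]), 167.9, 210.1, 0.9, array([506.8, -49.4]))
(array([470.4, -19.4]), 167.9, 211.2, 0.9, array([506.8, -49.5]))
```

View pics/b1.png

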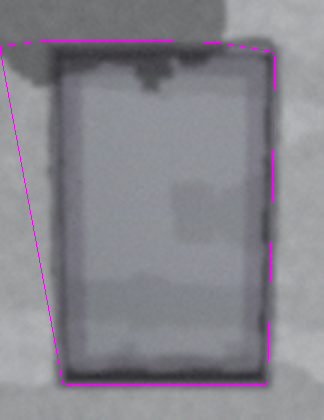

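View pics/g1.png

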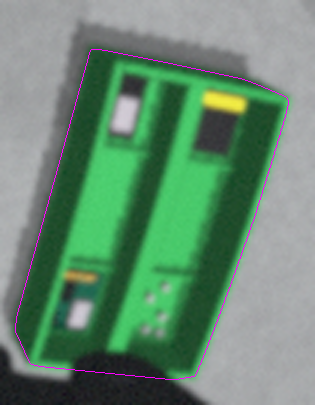

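```bash
cat >> h.py <<'E'
def ortho(d,c,a,z,fish,half=(90,110),s=2.5):
    # rows: -> v (long axis, +v up), cols -> u (short axis dir a)
    e=np.array([np.cos(np.radians(a)),np.sin(np.radians(a))]);f=np.array([-e[1],e[0]])
    u=np.arange(-half[0],half[0],1/s);v=np.arange(half[1],-half[1],-1/s)
    U,V=np.meshgrid(u,v);P=np.c_[(c[0]+U*e[0]+V*f[0]).ravel(),(c[1]+U*e[1]+V*f[1]).ravel(),np.full(U.size,z)]
    m=proj(d,P,fish).reshape(U.shape+(2,)).astype(np.float32)
    return cv2.remap(d["image"],m[...,0],m[...,1],cv2.INTER_CUBIC),u,v
def grid(img,half,s,step=10):
    o=img.copy()
    for k in range(-200,201,step):
        x=int((k+half[0])*s);y=int((half[1]-k)*s);L=k%50==0
        if 0<=x<o.shape[1]: cv2.line(o,(x,0),(x,15 if L else 7),(0,0,255),1);
        if 0<=y<o.shape[0]: cv2.line(o,(0,y),(15 if L else 7,y),(0,0,255),1)
    return o
E
python3 - <<'E'
from h import *
d=read_camera("wrist");print(campos(d))
o,u,v=ortho(d,(473,-22),-3.3,16,True);cv2.imwrite("pics/ob1.png",o)
t=read_camera("top");o2,_,_=ortho(t,(473,-22),-3.3,16,False);cv2.imwrite("pics/ob2.png",np.hstack([o[:,:],o2]))
g=o.max(2).astype(int)
for vv in (-40,0,40):
    r=g[np.argmin(abs(v-vv))-12:np.argmin(abs(v-vv))+12].mean(0)
    print(vv,[(round(float(x)),int(k)) for x,k in zip(u,r) if 40<abs(x)<60][::2])
for uu in (-25,0,25):
    r=g[:,np.argmin(abs(u-uu))-12:np.argmin(abs(u-uu))+12].mean(1)
    print(uu,[(round(float(x)),int(k)) for x,k in zip(v,r) if 66<abs(x)<86][::2])
E
```

```text
[479.01322903  49.08073141 402.75170892]
-40 [(-60, 170), (-59, 171), (-58, 172), (-58, 173), (-57, 174), (-56, 174), (-55, 175), (-54, 174), (-54, 174), (-53, 173), (-52, 172), (-51, 171), (-50, 169), (-50, 167), (-49, 160), (-48, 148), (-47, 135), (-46, 120), (-46, 112), (-45, 102), (-44, 96), (-43, 94), (-42, 97), (-42, 104), (-41, 111), (40, 119), (41, 112), (42, 102), (42, 90), (43, 83), (44, 85), (45, 95), (46, 105), (46, 116), (47, 123), (48, 132), (49, 142), (50, 151), (50, 160), (51, 164), (52, 166), (53, 167), (54, 167), (54, 166), (55, 166), (56, 165), (57, 164), (58, 162), (58, 161), (59, 162)]
0 [(-60, 155), (-59, 155), (-58, 156), (-58, 157), (-57, 158), (-56, 158), (-55, 159), (-54, 158), (-54, 157), (-53, 157), (-52, 157), (-51, 157), (-50, 156), (-50, 153), (-49, 145), (-48, 132), (-47, 120), (-46, 112), (-46, 110), (-45, 109), (-44, 105), (-43, 101), (-42, 101), (-42, 105), (-41, 113), (40, 120), (41, 115), (42, 103), (42, 89), (43, 80), (44, 80), (45, 90), (46, 101), (46, 113), (47, 121), (48, 129), (49, 139), (50, 147), (50, 156), (51, 160), (52, 163), (53, 164), 
[... 1651 characters left out ...]
 (-77, 157), (-78, 157), (-79, 158), (-80, 158), (-80, 158), (-81, 158), (-82, 158), (-83, 158), (-84, 158), (-84, 159), (-85, 159)]
25 [(86, 135), (85, 137), (84, 139), (84, 141), (83, 143), (82, 145), (81, 146), (80, 144), (80, 138), (79, 130), (78, 118), (77, 107), (76, 101), (76, 98), (75, 99), (74, 98), (73, 96), (72, 95), (72, 100), (71, 108), (70, 114), (69, 117), (68, 117), (68, 119), (67, 120), (-66, 60), (-67, 56), (-68, 57), (-68, 68), (-69, 80), (-70, 96), (-71, 104), (-72, 116), (-72, 124), (-73, 136), (-74, 145), (-75, 152), (-76, 156), (-76, 157), (-77, 158), (-78, 158), (-79, 157), (-80, 157), (-80, 157), (-81, 156), (-82, 156), (-83, 156), (-84, 156), (-84, 156), (-85, 156)]
```

View pics/ob2.png

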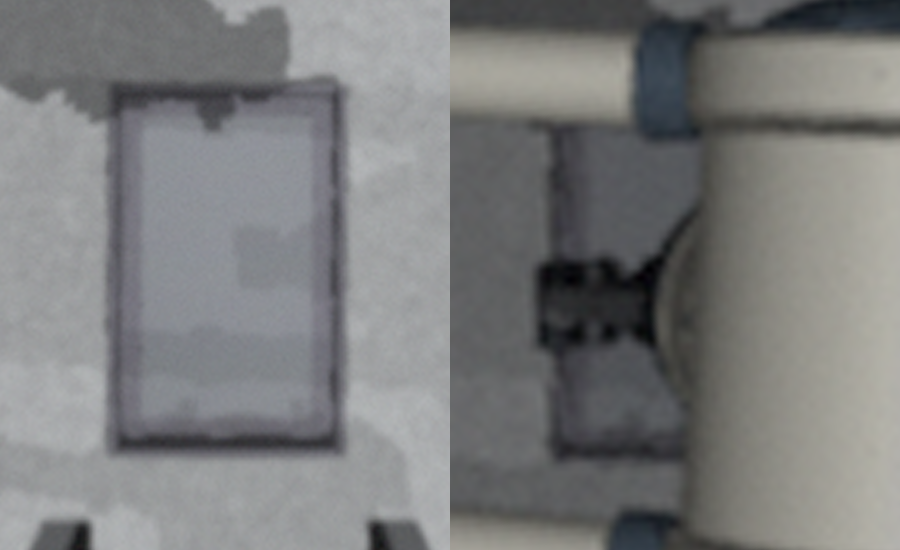

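```bash
python3 mv.py show 663.2 -127.8 110 77.3 663.2 -127.8 10.5 77.3
```

```text
[-0.   -0.    9.43] [-9.516 19.508 15.028]
[-0.   -0.    9.43] [-9.516 19.508 24.978]
```

Call:
{"name": "drive_tool", "arguments": {
  "series": [
    [[0, 0, 2], [-2, 4, 3], 3.5],
    [[0, 0, 4], [-4, 8, 6], 3.5],
    [[0, 0, 6], [-6, 12, 9], 3.5],
    [[0, 0, 8], [-8, 16, 12], 3.5],
    [[0, 0, 9.4], [-9.5, 19.5, 14.5], 3.5],
    [[0, 0, 9.4], [-9.5, 19.5, 15], 3.5],
    [[0, 0, 9.4], [-9.5, 19.5, 15], 3.5],
    [[0, 0, 9.4], [-9.5, 19.5, 15], 3.5],
    [[0, 0, 9.4], [-9.5, 19.5, 15], 3.5]
  ]
}}

```text
time_s: 3.12
tool_pos: [663.3, -127.1, 112.7]
ee_rot: [179.8, 0.0, 77.4]
contact_force: [-0.0, -0.0, 0.9]
width: 0.413
```

```bash
python3 mv.py did 0 0 9.4 -9.5 19.5 15
python3 - <<'E'
from h import *
d=read_camera("wrist");s=read_state();print(s["tool_pos"],s["ee_rot"],s["width"],campos(d))
cv2.imwrite("pics/w2.png",d["image"])
E
```

```text
cmd [ 663.12 -127.64  110.27] [-180.      0.     77.33]
[ 663.29328629 -127.25818734  112.31763848] [1.79837801e+02 2.01635016e-03 7.73654358e+01] 0.40860969237749767 [679.84302957 -58.59353071 255.07393258]
```

View pics/w2.png

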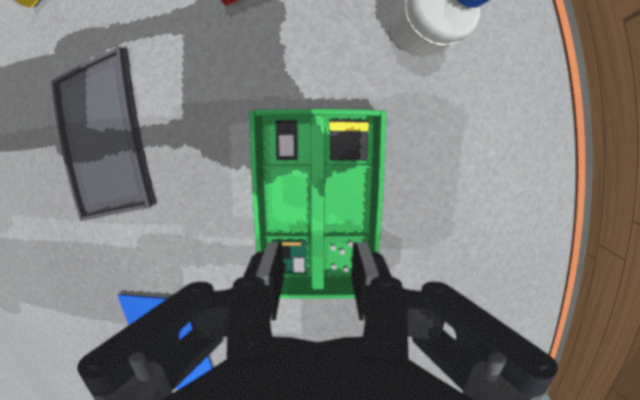

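```bash
python3 - <<'E'
from h import *
d=read_camera("wrist")
a=np.radians(-12.7);e=np.array([np.cos(a),np.sin(a)]);f=np.array([-e[1],e[0]])
for q in ((252,111),(318,110),(385,111)):
    P=cast(d,[q],40,True)[0]-[663.2,-127.8]; print(q,P@e,P@f)
s=read_state();print(s["tool_pos"])
E
```

```text
(252, 111) -43.59664518296468 74.34964371939144
(318, 110) 2.1160818622985436 74.13362019033863
(385, 111) 48.638401743354926 74.48036573953476
[ 663.21144738 -127.38077114  111.90149114]
```

Call:
{"name": "drive_tool", "arguments": {
  "series": [
    [[0, 0, 0], [0, 0.2, 2], 3.5],
    [[0, 0, 0], [0, 0.2, 4], 3.5],
    [[0, 0, 0], [0, 0.2, 6], 3.5],
    [[0, 0, 0], [0, 0.2, 8], 3.5],
    [[0, 0, 0], [0, 0.2, 9], 3.5],
    [[0, 0, 0], [0, 0.2, 9.5], 3.5],
    [[0, 0, 0], [0, 0.2, 9.5], 3.5],
    [[0, 0, 0], [0, 0.2, 9.5], 3.5]
  ]
}}

```text
time_s: 4.22
tool_pos: [665.7, -128.2, 16.4]
ee_rot: [179.9, 0.0, 77.3]
contact_force: [-0.1, -0.4, 0.4]
width: 0.408
```

```bash
python3 mv.py did 0 0 0 0 0.2 9.5
python3 - <<'E'
from h import *
d=read_camera("wrist");s=read_state();print(s["tool_pos"],s["ee_rot"],s["width"],s["contact_force"])
cv2.imwrite("pics/w3.png",d["image"])
E
```

```text
cmd [ 665.08 -128.08   15.27] [-180.      0.     77.33]
[ 665.66795452 -128.22682346   16.42982191] [1.79896641e+02 2.49124953e-03 7.73263030e+01] 0.4094937898730763 [ 0.3982313  -0.33113305  0.49594096]
```

View pics/w3.png

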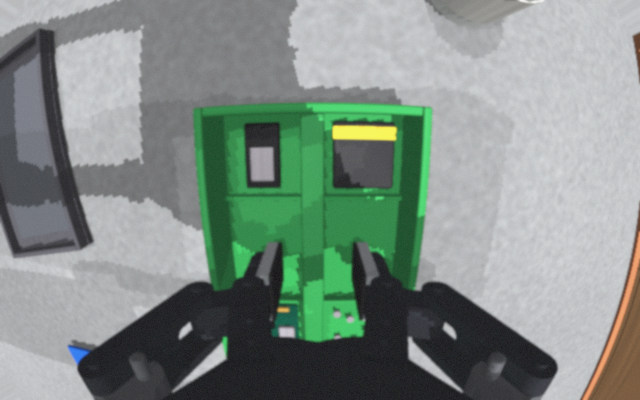

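Call:
{"name": "drive_tool", "arguments": {
  "series": [
    [[0, 0, 0], [0, 0, 0.5], 3.5],
    [[0, 0, 0], [0, 0, 0.5], 3.5],
    [[0, 0, 0], [0, 0, 0.5], 0.3],
    [[0, 0, 0], [0, 0, 0.5], 0.3],
    [[0, 0, 0], [0, 0, 0.5], 0.3],
    [[0, 0, 0], [0, 0, 0.5], 0.3],
    [[0, 0, 0], [0, 0, 0.5], 0.3],
    [[0, 0, 0], [0, 0, 0.5], 0.3]
  ],
  "force": 60
}}

```text
time_s: 5.28
tool_pos: [665.2, -128.1, 10.5]
ee_rot: [180.0, 0.0, 77.3]
contact_force: [-0.1, -0.5, 1.6]
width: 0.101
```

```bash
python3 mv.py did 0 0 0 0 0 0.5
python3 - <<'E'
from h import *
s=read_state();print(s["tool_pos"],s["ee_rot"],s["width"],s["contact_force"],s["moment"])
E
python3 mv.py show 666 -129 130 77.3 473.3 -20.2 130 86.7  473.3 -20.2 25 86.7
```

```text
cmd [ 665.08 -128.08   10.27] [-180.      0.     77.33]
[ 665.18925211 -128.07374234   10.45682998] [1.79981714e+02 1.03767620e-03 7.73326480e+01] 0.10086795925332243 [-0.06408292 -0.5457713   1.58282302] [-0.01094887 -0.01506683  0.01562033]
[-0.   -0.    0.03] [ -0.07    0.11  -11.973]
[-0.   -0.   -9.37] [  6.318 -21.077 -11.973]
[-0.   -0.   -9.37] [  6.318 -21.077  -1.473]
```

Call:
{"name": "drive_tool", "arguments": {
  "series": [
    [[0, 0, 0], [0, 0, -0.5], 0.3],
    [[0, 0, 0], [0, 0, -1.5], 0.3],
    [[0, 0, 0], [0, 0, -3], 0.3],
    [[0, 0, 0], [0, 0, -5], 0.3],
    [[0, 0, 0], [0, 0, -7], 0.3],
    [[0, 0, 0], [0, 0, -8.5], 0.3],
    [[0, 0, 0], [0, 0, -9], 0.3],
    [[0, 0, 0], [0, 0, -9], 0.3],
    [[0, 0, 0], [0, 0, -9], 0.3]
  ]
}}

```text
time_s: 6.4
tool_pos: [664.6, -128.0, 99.0]
ee_rot: [-179.9, 0.0, 77.3]
contact_force: [0.3, 0.8, -3.2]
width: 0.103
```

```bash
python3 mv.py did 0 0 0 0 0 -9
python3 - <<'E'
from h import *
s=read_state();print(s["tool_pos"],s["ee_rot"],s["width"],s["contact_force"],s["moment"])
d=read_camera("wrist");cv2.imwrite("pics/w4.png",d["image"])
E
python3 mv.py show 473.3 -20.2 130 86.7  473.3 -20.2 25 86.7
```

```text
cmd [ 665.08 -128.08  100.27] [-180.      0.     77.33]
[ 664.56164926 -127.97253155   98.99386151] [-1.79887641e+02  2.48116170e-04  7.73273091e+01] 0.10310160464226112 [ 0.25723549  0.78362132 -3.24273564] [-0.01814668  0.00716195  0.00328153]
[-0.   -0.   -9.37] [  6.318 -21.077  -2.973]
[-0.   -0.   -9.37] [  6.318 -21.077   7.527]
```

View pics/w4.png

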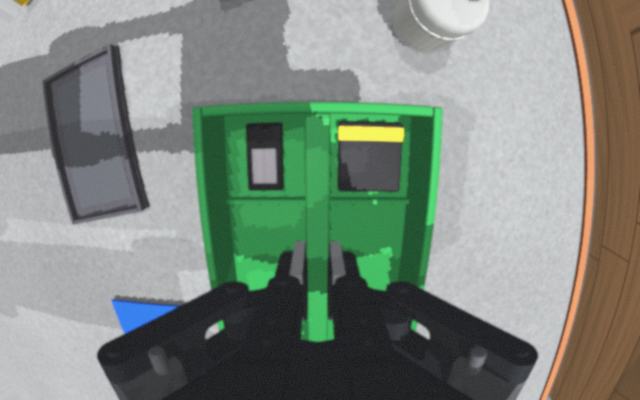

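```bash
cat > held.py <<'E'
from h import *
import sys
# rim pixel points of far edge -> tool x,y. args: rim height above tcp, then pixel pairs
s=read_state();d=read_camera("wrist");v=list(map(float,sys.argv[1:]))
R=Ro.from_euler('xyz',s["ee_rot"],degrees=True)
z=s["tool_pos"][2]+v[0]
for q in zip(v[1::2],v[2::2]):
    P=cast(d,[q],z,True)[0]; t=R.inv().apply(np.r_[P,z]-s["tool_pos"]); print(q,t.round(1))
E
python3 held.py 29.7 194 109 318 106 442 108
python3 - <<'E'
from h import *
d=read_camera("wrist");im=d["image"]
for x in (230,280,318,360,410): print(x,im[95:125,x].tolist()[::2])
E
```

```text
(194.0, 109.0) [ 74.4 -45.  -29.6]
(318.0, 106.0) [ 73.6   1.8 -29.7]
(442.0, 108.0) [ 74.8  48.6 -29.8]
230 [[139, 137, 135], [136, 132, 131], [125, 124, 123], [121, 118, 117], [112, 117, 108], [83, 129, 66], [76, 142, 56], [76, 139, 52], [78, 138, 56], [69, 123, 48], [59, 104, 44], [61, 111, 45], [62, 111, 43], [60, 111, 42], [67, 116, 50]]
280 [[128, 128, 127], [126, 125, 123], [119, 119, 119], [108, 116, 104], [80, 131, 63], [77, 138, 51], [77, 139, 54], [74, 136, 51], [69, 121, 47], [57, 103, 39], [63, 112, 47], [64, 114, 47], [63, 114, 46], [59, 101, 44], [35, 51, 30]]
318 [[137, 136, 134], [133, 135, 131], [123, 122, 120], [103, 128, 95], [105, 193, 74], [115, 214, 78], [119, 217, 80], [117, 216, 81], [96, 180, 63], [84, 151, 61], [104, 184, 76], [81, 143, 59], [83, 143, 60], [88, 148, 66], [84, 148, 63]]
360 [[181, 181, 177], [155, 153, 150], [150, 148, 147], [158, 161, 153], [114, 180, 92], [114, 213, 78], [119, 217, 80], [119, 219, 83], [109, 200, 75], [87, 161, 60], [105, 194, 74], [108, 196, 77], [91, 163, 64], [54, 80, 43], [56, 57, 56]]
410 [[186, 184, 181], [185, 183, 180], [184, 181, 178], [182, 180, 178], [171, 174, 168], [121, 177, 107], [112, 212, 79], [118, 217, 82], [125, 220, 88], [110, 204, 76], [75, 137, 49], [54, 98, 36], [58, 105, 43], [58, 103, 40], [52, 97, 40]]
```

```bash
python3 mv.py show 472.4 -20.4 100 86.7  472.4 -20.4 40 86.7
```

```text
[-0.   -0.   -9.37] [  6.279 -21.16    0.027]
[-0.   -0.   -9.37] [  6.279 -21.16    6.027]
```

Call:
{"name": "drive_tool", "arguments": {
  "series": [
    [[0, 0, -1], [0.5, -1.5, 0], 0.3],
    [[0, 0, -2], [1.5, -4.5, 0], 0.3],
    [[0, 0, -4], [2.6, -8.5, 0], 0.3],
    [[0, 0, -6], [3.8, -12.5, 0], 0.3],
    [[0, 0, -8], [5, -16.5, 0], 0.3],
    [[0, 0, -9.4], [5.9, -19.8, 0], 0.3],
    [[0, 0, -9.4], [6.3, -21.2, 0], 0.3],
    [[0, 0, -9.4], [6.3, -21.2, 1], 0.3],
    [[0, 0, -9.4], [6.3, -21.2, 3], 0.3],
    [[0, 0, -9.4], [6.3, -21.2, 5], 0.3],
    [[0, 0, -9.4], [6.3, -21.2, 6], 0.3],
    [[0, 0, -9.4], [6.3, -21.2, 6], 0.3]
  ]
}}

```text
time_s: 8.05
tool_pos: [471.4, -20.3, 38.5]
ee_rot: [-179.8, -0.0, 86.7]
contact_force: [-0.3, 0.6, -2.7]
width: 0.106
```

```bash
python3 mv.py did 0 0 -9.4 6.3 -21.2 6
python3 - <<'E'
from h import *
s=read_state();print(s["tool_pos"],s["ee_rot"],s["width"],s["contact_force"],s["moment"])
d=read_camera("wrist");cv2.imwrite("pics/w5.png",d["image"])
d=read_camera("side");cv2.imwrite("pics/s5.png",cv2.resize(d["image"][150:320,180:450],None,fx=2.8,fy=2.8))
E
```

```text
cmd [472.06 -20.11  40.27] [180.     0.    86.73]
[471.42352754 -20.2852872   38.50301138] [-1.79819434e+02 -6.90691170e-03  8.67011967e+01] 0.10625269601367639 [-0.27317151  0.57377639 -2.68655519] [-0.01910663 -0.00539325 -0.02954148]
```

View pics/w5.png

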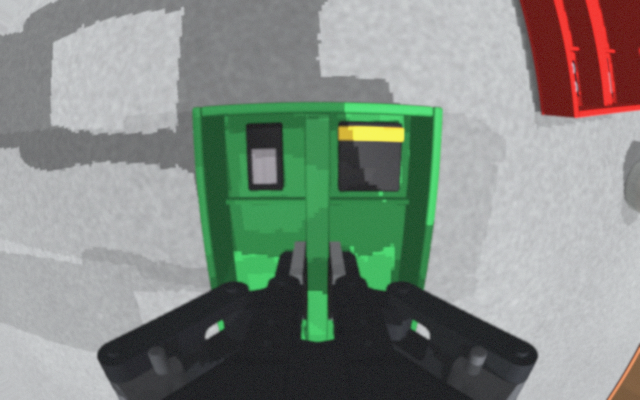

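View pics/s5.png

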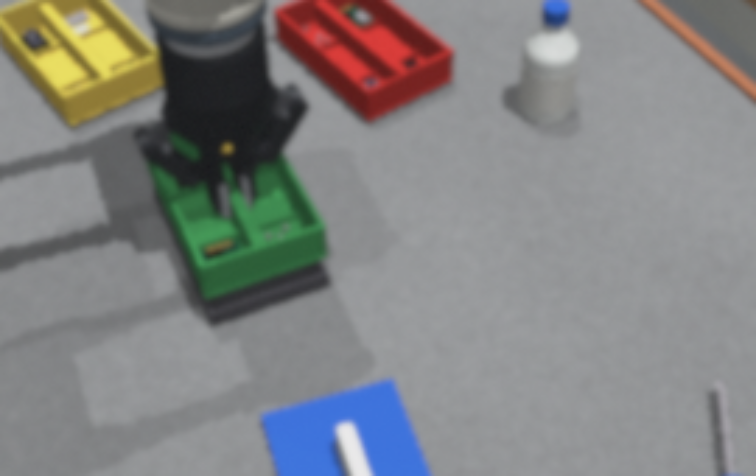

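```bash
python3 - <<'E'
from h import *
d=read_camera("side")
up=cv2.resize(d["image"][225:290,235:315],None,fx=9,fy=9,interpolation=cv2.INTER_CUBIC);cv2.imwrite("pics/s5b.png",up)
for q,z in (((255.7,265),0),((297.1,251.1),0),((253.2,256.1),33),((296.1,243.6),33)): print(q,cast(d,[q],z))
a=np.radians(-3.3);e=np.array([np.cos(a),np.sin(a)]);f=np.array([-e[1],e[0]])
for c,z,nm in (((472.4,-20.4),0,'base'),((471.4,-20.3),33,'tray')):
    for k in(-1,1):
        P=np.array(c)+k*48*e-75*f;print(nm,P, (proj(d,[[*P,z]])-[235,225])*9)
E
```

```text
(255.7, 265) [[423.4480203  -87.74193719]]
(297.1, 251.1) [[516.43118771 -94.65319352]]
(253.2, 256.1) [[420.87504861 -90.03779673]]
(296.1, 243.6) [[ 512.49125492 -101.00122067]]
base [420.16229078 -92.51256295] [[180.72861057 379.67794489]]
base [516.00310518 -98.03870954] [[563.45190737 245.1114175 ]]
tray [419.16229078 -92.41256295] [[160.57717006 289.88884829]]
tray [515.00310518 -97.93870954] [[553.89994251 154.83061175]]
```

View pics/s5b.png

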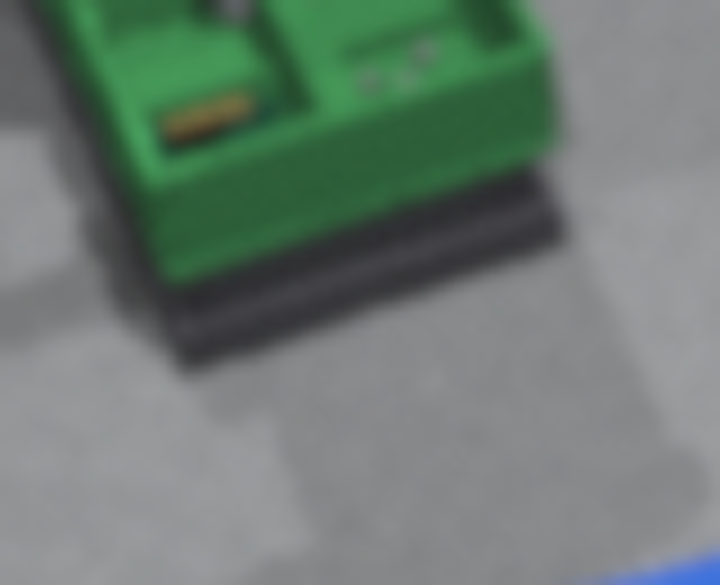

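Call:
{"name": "drive_tool", "arguments": {
  "series": [
    [[0, 0, 0], [0, 0.05, 0.4], 0.3],
    [[0, 0, 0], [0, 0.05, 0.8], 0.3],
    [[0, 0, 0], [0, 0.05, 1.2], 0.3],
    [[0, 0, 0], [0, 0.05, 1.4], 0.3],
    [[0, 0, 0], [0, 0.05, 1.6], 0.3],
    [[0, 0, 0], [0, 0.05, 1.7], 0.3],
    [[0, 0, 0], [0, 0.05, 1.75], 0.3],
    [[0, 0, 0], [0, 0.05, 1.8], 0.3],
    [[0, 0, 0], [0, 0.05, 1.8], 0.3],
    [[0, 0, 0], [0, 0.05, 1.8], 0.3]
  ]
}}

```text
time_s: 9.45
tool_pos: [472.6, -20.1, 22.3]
ee_rot: [180.0, 0.0, 86.7]
contact_force: [0.5, 0.5, -2.3]
width: 0.104
```

```bash
python3 mv.py did 0 0 0 0 0.05 1.8
python3 - <<'E'
from h import *
s=read_state();print(s["tool_pos"],s["ee_rot"],s["width"],s["contact_force"],s["moment"])
d=read_camera("side");cv2.imwrite("pics/s6.png",cv2.resize(d["image"][190:290,220:320],None,fx=6,fy=6,interpolation=cv2.INTER_CUBIC))
E
```

```text
cmd [472.56 -20.13  22.27] [180.     0.    86.73]
[472.59202487 -20.13666101  22.34062211] [1.79994817e+02 1.76741606e-03 8.67287332e+01] 0.10385890568203748 [ 0.4759554   0.49803387 -2.2606594 ] [-0.02432856 -0.01904057  0.00058914]
```

View pics/s6.png

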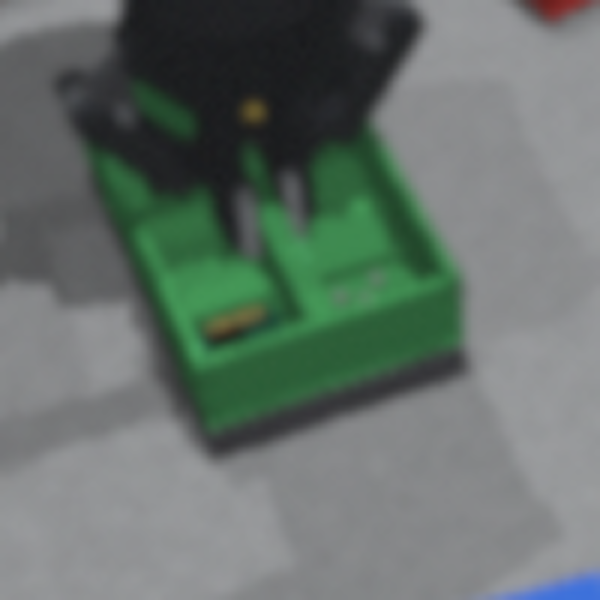

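Call:
{"name": "drive_tool", "arguments": {
  "series": [
    [[0, 0, 0], [0, 0, 0.05], 0.3],
    [[0, 0, 0], [0, 0, 0.1], 0.3],
    [[0, 0, 0], [0, 0, 0.13], 0.3],
    [[0, 0, 0], [0, 0, 0.13], 0.3],
    [[0, 0, 0], [0, 0, 0.13], 0.3]
  ]
}}

```text
time_s: 10.12
tool_pos: [472.6, -20.1, 21.4]
ee_rot: [180.0, 0.0, 86.7]
contact_force: [-3.6, 1.4, 3.4]
width: 0.098
```

```bash
python3 mv.py did 0 0 0 0 0 0.13
python3 - <<'E'
from h import *
s=read_state();print(s["tool_pos"],s["ee_rot"],s["width"],s["contact_force"],s["moment"])
E
```

```text
cmd [472.56 -20.13  20.97] [180.     0.    86.73]
[472.60667223 -20.13197161  21.3824418 ] [1.79990758e+02 2.45467527e-03 8.67303850e+01] 0.09783681235955377 [-3.55205613  1.40970445  3.36193626] [0.08919542 0.45142924 0.02468784]
```

Call:
{"name": "drive_tool", "arguments": {
  "series": [
    [[0, 0, 0], [0, 0, 0], 1.5],
    [[0, 0, 0], [0, 0, 0], 2.5],
    [[0, 0, 0], [0, 0, 0], 3.5],
    [[0, 0, 0], [0, 0, -0.2], 3.5],
    [[0, 0, 0], [0, 0, -1], 3.5],
    [[0, 0, 0], [0, 0, -3], 3.5],
    [[0, 0, 0], [0, 0, -6], 3.5],
    [[0, 0, 0], [0, 0, -10], 3.5],
    [[0, 0, 0], [0, 0, -14], 3.5],
    [[0, 0, 0], [0, 0, -18], 3.5],
    [[0, 0, 0], [0, 0, -18], 3.5],
    [[0, 0, 0], [0, 0, -18], 3.5]
  ]
}}

```text
time_s: 11.62
tool_pos: [472.5, -20.1, 200.8]
ee_rot: [180.0, -0.0, 86.7]
contact_force: [0.5, -0.5, -0.5]
width: 0.409
```

```bash
python3 mv.py did 0 0 0 0 0 -18
python3 - <<'E'
from h import *
s=read_state();print(s["tool_pos"],s["ee_rot"],s["width"],s["contact_force"],s["moment"])
d=read_camera("wrist");cv2.imwrite("pics/w7.png",d["image"])
E
python3 mv.py show 428.6 248 120 99.3
```

```text
cmd [472.56 -20.13 200.97] [180.     0.    86.73]
[472.47708784 -20.10946466 200.83706952] [ 1.79999506e+02 -1.09349761e-03  8.67307384e+01] 0.4091584349355283 [ 0.45868315 -0.50171549 -0.5073861 ] [ 0.00699415 -0.02133638  0.02722061]
[ -0.    -0.   -12.57] [26.519 -5.919  8.098]
```

View pics/w7.png

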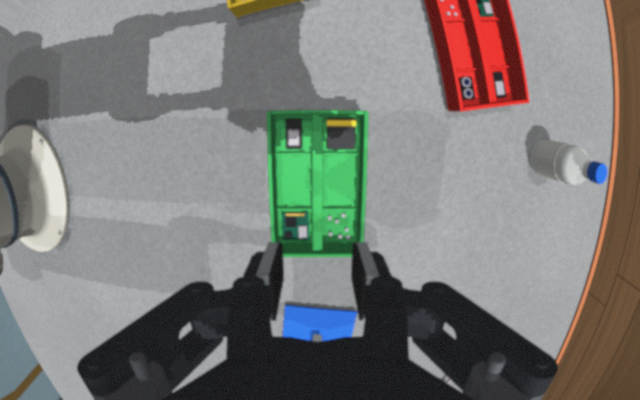

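```bash
python3 - <<'E'
from h import *
d=read_camera("wrist");print(campos(d))
print(measure(d,'green',(255,95,380,262),51,True,show="pics/g7.png"))
o,u,v=ortho(d,(472.6,-20.1),-3.3,51,True);cv2.imwrite("pics/og7.png",grid(o,(90,110),2.5))
E
```

```text
[477.87401851  49.93855292 342.35198173]
(array([473.7, -19.7]), 94.7, 148.4, -3.28, array([473.7, -19.7]))
```

View pics/og7.png

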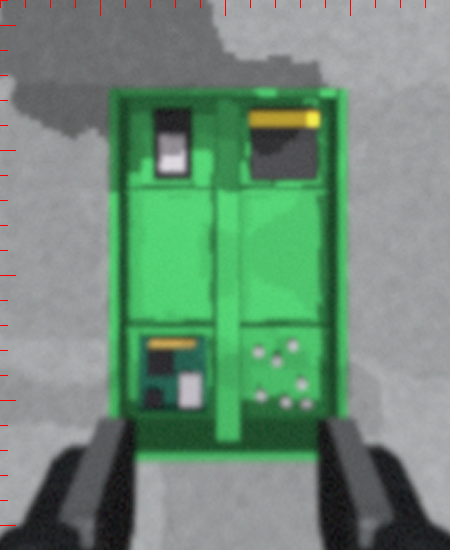

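Call:
{"name": "drive_tool", "arguments": {
  "series": [
    [[0, 0, -1], [1.5, -0.3, 0], 3.5],
    [[0, 0, -3], [5, -1.1, 0], 3.5],
    [[0, 0, -5], [9, -2, 1], 3.5],
    [[0, 0, -7], [13, -2.9, 2.5], 3.5],
    [[0, 0, -9], [17, -3.8, 4.5], 3.5],
    [[0, 0, -11], [21, -4.7, 6.5], 3.5],
    [[0, 0, -12.6], [25, -5.6, 8], 3.5],
    [[0, 0, -12.6], [26.5, -5.9, 8.1], 3.5],
    [[0, 0, -12.6], [26.5, -5.9, 8.1], 3.5],
    [[0, 0, -12.6], [26.5, -5.9, 8.1], 3.5]
  ]
}}

```text
time_s: 12.98
tool_pos: [429.2, 247.2, 120.6]
ee_rot: [179.9, 0.0, 99.3]
contact_force: [-0.5, 0.2, 0.9]
width: 0.411
```

```bash
python3 mv.py did 0 0 -12.6 26.5 -5.9 8.1
python3 - <<'E'
from h import *
s=read_state();print(s["tool_pos"],s["ee_rot"],s["width"])
d=read_camera("wrist");cv2.imwrite("pics/w8.png",d["image"])
o,u,v=ortho(d,(428.6,248),9.3,40,True);cv2.imwrite("pics/oy8.png",grid(o,(90,110),2.5))
E
```

```text
cmd [428.78 247.8  119.98] [180.    -0.    99.33]
[429.21222875 247.15795216 120.63836063] [1.79945785e+02 1.72656403e-02 9.92850695e+01] 0.4106496717625066
```

View pics/w8.png

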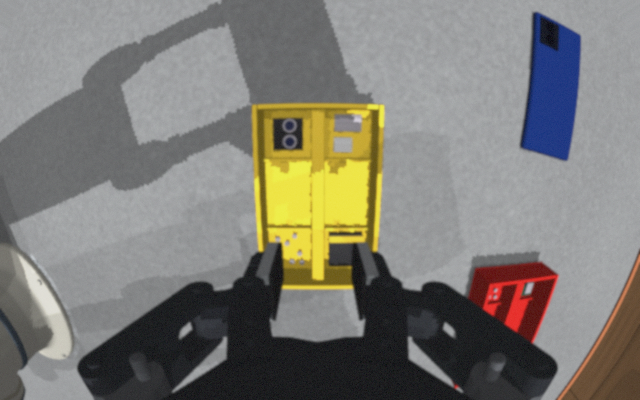

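View pics/oy8.png

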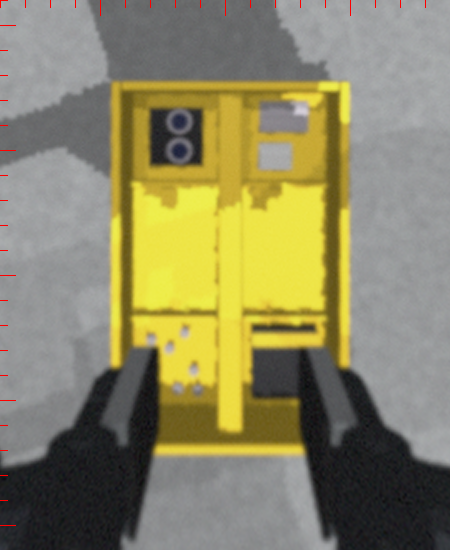

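Call:
{"name": "drive_tool", "arguments": {
  "series": [
    [[0, 0, 0], [0.22, 0, 2], 3.5],
    [[0, 0, 0], [0.22, 0, 4], 3.5],
    [[0, 0, 0], [0.22, 0, 6], 3.5],
    [[0, 0, 0], [0.22, 0, 8], 3.5],
    [[0, 0, 0], [0.22, 0, 9.5], 3.5],
    [[0, 0, 0], [0.22, 0, 10.2], 3.5],
    [[0, 0, 0], [0.22, 0, 10.6], 3.5],
    [[0, 0, 0], [0.22, 0, 10.9], 3.5],
    [[0, 0, 0], [0.22, 0, 10.9], 3.5],
    [[0, 0, 0], [0.22, 0, 10.9], 3.5]
  ]
}}

```text
time_s: 14.28
tool_pos: [428.7, 250.1, 11.5]
ee_rot: [180.0, -0.0, 99.3]
contact_force: [0.3, 0.6, -0.2]
width: 0.414
```

```bash
python3 mv.py did 0 0 0 0.22 0 10.9
python3 - <<'E'
from h import *
d=read_camera("wrist");s=read_state();print(s["tool_pos"],s["ee_rot"],s["width"],s["contact_force"])
cv2.imwrite("pics/w9.png",d["image"])
E
```

```text
cmd [428.42 249.97  10.97] [180.    -0.    99.33]
[428.6805442  250.10506967  11.43386148] [ 1.79956174e+02 -1.25260082e-02  9.93276161e+01] 0.41069014476449023 [-0.28713907  0.27791547  0.88941978]
```

View pics/w9.png

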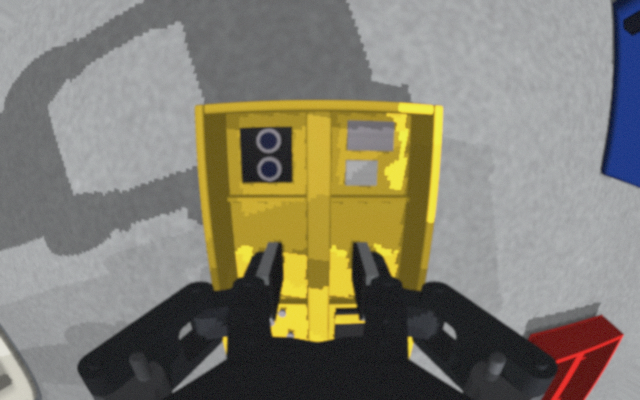

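Call:
{"name": "drive_tool", "arguments": {
  "series": [
    [[0, 0, 0], [0, 0, 0.05], 0.3],
    [[0, 0, 0], [0, 0, 0.05], 0.3],
    [[0, 0, 0], [0, 0, 0.05], 0.3],
    [[0, 0, 0], [0, 0, 0.05], 0.3],
    [[0, 0, 0], [0, 0, 0.05], 0.3],
    [[0, 0, 0], [0, 0, 0.05], 0.3]
  ],
  "force": 60
}}

```text
time_s: 15.08
tool_pos: [428.6, 250.1, 10.8]
ee_rot: [180.0, -0.0, 99.3]
contact_force: [0.1, 0.2, 4.6]
width: 0.104
```

Call:
{"name": "drive_tool", "arguments": {
  "series": [
    [[0, 0, 0], [0, 0, -0.5], 0.3],
    [[0, 0, 0], [0, 0, -1.5], 0.3],
    [[0, 0, 0], [0, 0, -3], 0.3],
    [[0, 0, 0], [0, 0, -5], 0.3],
    [[0, 0, 0], [0, 0, -8], 0.3],
    [[0, 0, 0], [0, 0, -11], 0.3],
    [[0, 0, 0], [0, 0, -13], 0.3],
    [[0, 0, 0], [0, 0, -13], 0.3],
    [[0, 0, 0], [0, 0, -13], 0.3],
    [[0, 0, 0], [0, 0, -13], 0.3]
  ]
}}

```text
time_s: 16.32
tool_pos: [427.8, 249.7, 138.8]
ee_rot: [-179.8, 0.0, 99.3]
contact_force: [0.3, 0.5, -2.1]
width: 0.098
```

```bash
python3 mv.py did 0 0 0 0 0 0.05;python3 mv.py did 0 0 0 0 0 -13
python3 - <<'E'
from h import *
d=read_camera("wrist");s=read_state();print(s["tool_pos"],s["ee_rot"],s["width"],s["contact_force"])
cv2.imwrite("pics/w10.png",d["image"])
E
python3 held.py 29.7 194 109 318 102 442 108
python3 mv.py show 472.6 -20.1 140 86.7 472.6 -20.1 70 86.7
```

```text
cmd [428.42 249.97  10.47] [180.    -0.    99.33]
cmd [428.42 249.97 140.48] [180.    -0.    99.33]
[427.86397229 249.67840936 138.99114227] [-1.79863149e+02  4.28632921e-02  9.93292210e+01] 0.1005870005917815 [ 1.32724575 -0.06297377 -1.84501841]
(194.0, 109.0) [ 73.9 -45.3 -29.6]
(318.0, 102.0) [ 74.5   1.5 -29.8]
(442.0, 108.0) [ 74.3  48.3 -29.9]
[-0.   -0.   12.63] [-2.7366e+01 -1.8000e-02  4.7000e-02]
[-0.   -0.   12.63] [-2.7366e+01 -1.8000e-02  7.0470e+00]
```

View pics/w10.png

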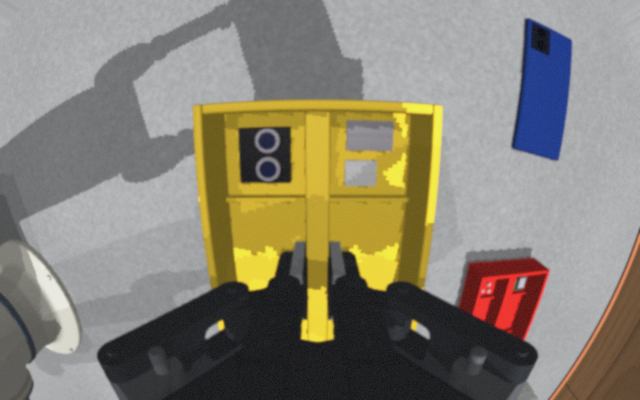

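Call:
{"name": "drive_tool", "arguments": {
  "series": [
    [[0, 0, 1], [-1.5, 0, 0], 0.3],
    [[0, 0, 3], [-5, 0, 0], 0.3],
    [[0, 0, 5], [-9.5, 0, 0], 0.3],
    [[0, 0, 7], [-14, 0, 0], 0.3],
    [[0, 0, 9], [-18.5, 0, 0], 0.3],
    [[0, 0, 11], [-23, 0, 0], 0.3],
    [[0, 0, 12.6], [-26, 0, 0], 0.3],
    [[0, 0, 12.6], [-27.4, 0, 0.5], 0.3],
    [[0, 0, 12.6], [-27.4, 0, 2.5], 0.3],
    [[0, 0, 12.6], [-27.4, 0, 4.5], 0.3],
    [[0, 0, 12.6], [-27.4, 0, 6], 0.3],
    [[0, 0, 12.6], [-27.4, 0, 6.5], 0.3]
  ]
}}

```text
time_s: 17.92
tool_pos: [471.9, -19.5, 73.4]
ee_rot: [-179.8, -0.0, 86.8]
contact_force: [-0.1, -0.6, -2.0]
width: 0.1
```

Call:
{"name": "drive_tool", "arguments": {
  "series": [
    [[0, 0, 0], [0, 0, 0], 0.3],
    [[0, 0, 0], [0, 0, 0], 0.3],
    [[0, 0, 0], [0, 0, 0], 0.3]
  ]
}}

```text
time_s: 18.3
tool_pos: [473.3, -20.4, 76.3]
ee_rot: [179.9, 0.0, 86.7]
contact_force: [0.0, -0.1, -2.3]
width: 0.098
```

```bash
python3 mv.py did 0 0 12.6 -27.4 0 6.5
python3 - <<'E'
from h import *
d=read_camera("side");s=read_state();print(s["tool_pos"],s["ee_rot"],s["width"],s["contact_force"])
cv2.imwrite("pics/s10.png",cv2.resize(d["image"][180:280,220:320],None,fx=6,fy=6,interpolation=cv2.INTER_CUBIC))
E
```

```text
cmd [472.84 -20.4   75.47] [180.     0.    86.73]
[473.21295612 -20.45497036  76.17377074] [1.79931245e+02 4.30409897e-03 8.67268703e+01] 0.0998848343549503 [ 0.37452009 -0.45327952 -1.43578211]
```

View pics/s10.png

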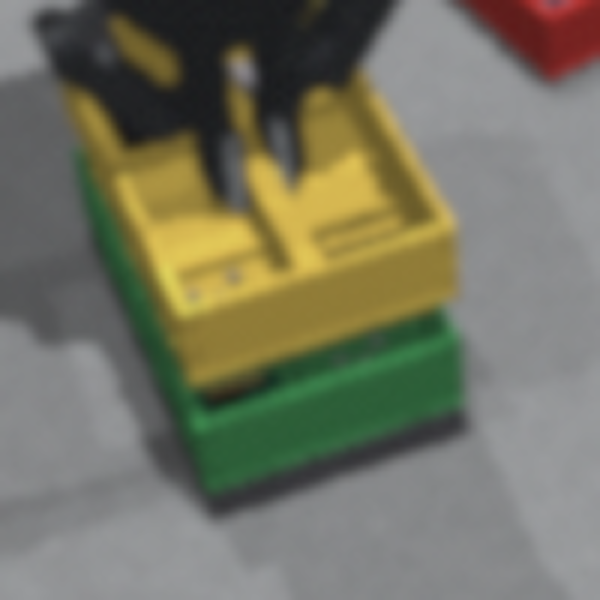

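Call:
{"name": "drive_tool", "arguments": {
  "series": [
    [[0, 0, 0], [-0.02, -0.02, 0.4], 0.3],
    [[0, 0, 0], [-0.02, -0.02, 0.8], 0.3],
    [[0, 0, 0], [-0.02, -0.02, 1.2], 0.3],
    [[0, 0, 0], [-0.02, -0.02, 1.4], 0.3],
    [[0, 0, 0], [-0.02, -0.02, 1.6], 0.3],
    [[0, 0, 0], [-0.02, -0.02, 1.7], 0.3],
    [[0, 0, 0], [-0.02, -0.02, 1.8], 0.3],
    [[0, 0, 0], [-0.02, -0.02, 1.85], 0.3],
    [[0, 0, 0], [-0.02, -0.02, 1.9], 0.3],
    [[0, 0, 0], [-0.02, -0.02, 1.95], 0.3],
    [[0, 0, 0], [-0.02, -0.02, 1.95], 0.3],
    [[0, 0, 0], [-0.02, -0.02, 1.95], 0.3]
  ]
}}

```text
time_s: 19.85
tool_pos: [472.7, -20.6, 56.8]
ee_rot: [180.0, 0.0, 86.7]
contact_force: [-4.1, 0.7, 6.1]
width: 0.107
```

```bash
python3 mv.py did 0 0 0 -0.02 -0.02 1.95
python3 - <<'E'
from h import *
d=read_camera("side");s=read_state();print(s["tool_pos"],s["ee_rot"],s["width"],s["contact_force"])
cv2.imwrite("pics/s11.png",cv2.resize(d["image"][180:280,220:320],None,fx=6,fy=6,interpolation=cv2.INTER_CUBIC))
E
```

```text
cmd [472.62 -20.59  55.97] [180.     0.    86.73]
[472.72830944 -20.58507608  56.78714496] [1.79972038e+02 1.70087477e-03 8.67275751e+01] 0.10543512093716 [-3.75019113 -0.59044652  5.83285196]
```

View pics/s11.png

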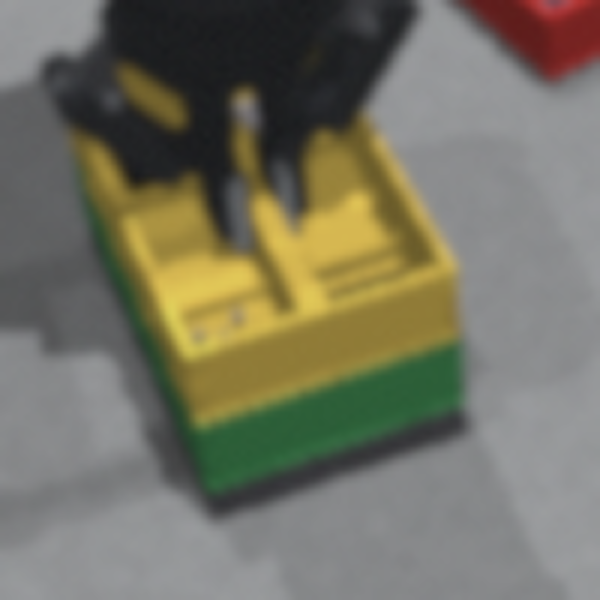

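Call:
{"name": "drive_tool", "arguments": {
  "series": [
    [[0, 0, 0], [0, 0, -0.05], 1.5],
    [[0, 0, 0], [0, 0, -0.05], 2.5],
    [[0, 0, 0], [0, 0, -0.05], 3.5],
    [[0, 0, 0], [0, 0, -0.2], 3.5],
    [[0, 0, 0], [0, 0, -1], 3.5],
    [[0, 0, 0], [0, 0, -3], 3.5],
    [[0, 0, 0], [0, 0, -6], 3.5],
    [[0, 0, 0], [0, 0, -10], 3.5],
    [[0, 0, 0], [0, 0, -14], 3.5],
    [[0, 0, 0], [0, 0, -16], 3.5],
    [[0, 0, 0], [0, 0, -16], 3.5],
    [[0, 0, 0], [0, 0, -16], 3.5]
  ]
}}

```text
time_s: 21.4
tool_pos: [472.3, -20.5, 215.0]
ee_rot: [-179.9, -0.0, 86.7]
contact_force: [-0.9, -0.5, -0.6]
width: 0.412
```

```bash
python3 mv.py did 0 0 0 0 0 -16
python3 - <<'E'
from h import *
d=read_camera("wrist");s=read_state();print(s["tool_pos"],s["ee_rot"],s["width"])
o,u,v=ortho(d,(472.6,-20.1),-3.3,86,True);cv2.imwrite("pics/oy12.png",grid(o,(90,110),2.5))
E
python3 mv.py show 662 131 120 99
```

```text
cmd [472.62 -20.59 215.97] [180.     0.    86.73]
[472.15151516 -20.55925508 214.50711388] [-1.79871694e+02 -6.22975472e-03  8.67232388e+01] 0.40705126705429745
[ -0.    -0.   -12.27] [16.215 18.041  9.598]
```

View pics/oy12.png

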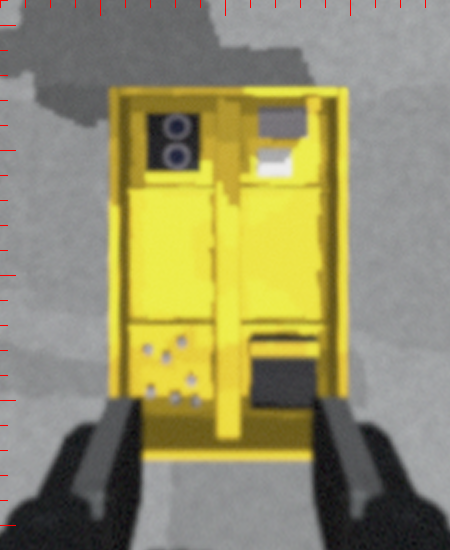

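Call:
{"name": "drive_tool", "arguments": {
  "series": [
    [[0, 0, -1], [1, 1.1, 0], 3.5],
    [[0, 0, -3], [3.5, 3.9, 0], 3.5],
    [[0, 0, -5], [6.3, 7, 1], 3.5],
    [[0, 0, -7], [9, 10, 3], 3.5],
    [[0, 0, -9], [11.7, 13, 5.5], 3.5],
    [[0, 0, -11], [14.3, 16, 8], 3.5],
    [[0, 0, -12.3], [16, 17.8, 9.6], 3.5],
    [[0, 0, -12.3], [16.2, 18, 9.6], 3.5],
    [[0, 0, -12.3], [16.2, 18, 9.6], 3.5],
    [[0, 0, -12.3], [16.2, 18, 9.6], 3.5]
  ]
}}

```text
time_s: 22.7
tool_pos: [661.7, 130.4, 121.5]
ee_rot: [179.9, 0.0, 99.0]
contact_force: [0.1, -0.0, 0.1]
width: 0.408
```

```bash
python3 mv.py did 0 0 -12.3 16.2 18 9.6
python3 - <<'E'
from h import *
s=read_state();print(s["tool_pos"],s["ee_rot"],s["width"])
d=read_camera("wrist")
o,u,v=ortho(d,(662,131),9,40,True);cv2.imwrite("pics/or13.png",grid(o,(90,110),2.5))
E
```

```text
cmd [661.58 130.87 119.97] [180.    -0.    99.03]
[661.68412615 130.40997982 121.50610517] [1.79888650e+02 8.98424761e-03 9.89881416e+01] 0.4077580779589855
```

View pics/or13.png

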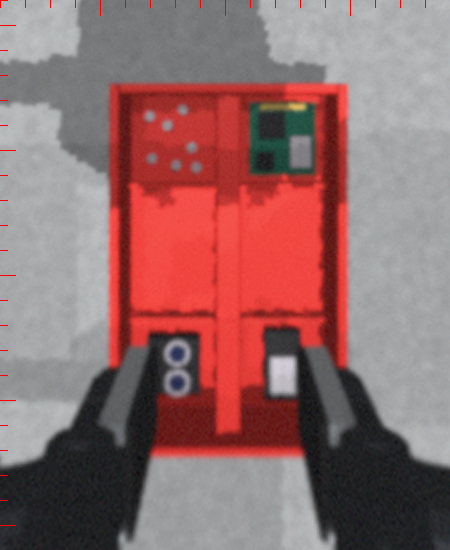

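Call:
{"name": "drive_tool", "arguments": {
  "series": [
    [[0, 0, 0], [0.18, 0.04, 2], 3.5],
    [[0, 0, 0], [0.18, 0.04, 4], 3.5],
    [[0, 0, 0], [0.18, 0.04, 6], 3.5],
    [[0, 0, 0], [0.18, 0.04, 8], 3.5],
    [[0, 0, 0], [0.18, 0.04, 9.5], 3.5],
    [[0, 0, 0], [0.18, 0.04, 10.2], 3.5],
    [[0, 0, 0], [0.18, 0.04, 10.6], 3.5],
    [[0, 0, 0], [0.18, 0.04, 10.9], 3.5],
    [[0, 0, 0], [0.18, 0.04, 10.9], 3.5],
    [[0, 0, 0], [0.18, 0.04, 10.9], 3.5]
  ]
}}

```text
time_s: 24.0
tool_pos: [662.0, 132.8, 11.6]
ee_rot: [179.9, 0.0, 99.0]
contact_force: [-0.3, -1.2, 0.4]
width: 0.412
```

```bash
python3 mv.py did 0 0 0 0.18 0.04 10.9
python3 - <<'E'
from h import *
d=read_camera("wrist");s=read_state();print(s["tool_pos"],s["ee_rot"],s["width"],s["contact_force"])
cv2.imwrite("pics/w14.png",d["image"])
E
```

```text
cmd [661.69 132.71  10.97] [180.    -0.    99.03]
[661.96180551 132.77424656  11.55593748] [ 1.79950990e+02 -1.47908361e-03  9.90268968e+01] 0.4081167974592501 [-0.10746266 -0.65834027  0.84097869]
```

View pics/w14.png

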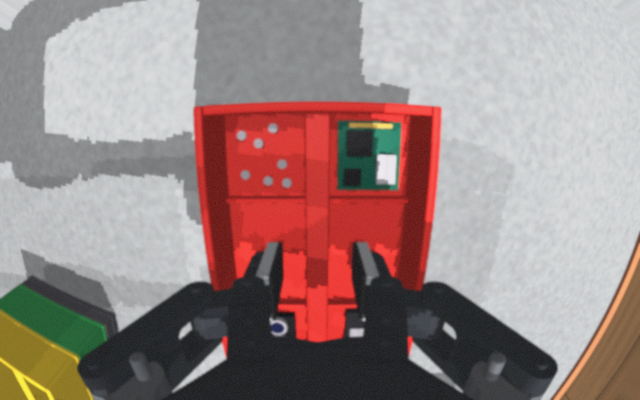

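Call:
{"name": "drive_tool", "arguments": {
  "series": [
    [[0, 0, 0], [0, 0, 0.05], 0.3],
    [[0, 0, 0], [0, 0, 0.05], 0.3],
    [[0, 0, 0], [0, 0, 0.05], 0.3],
    [[0, 0, 0], [0, 0, 0.05], 0.3],
    [[0, 0, 0], [0, 0, 0.05], 0.3],
    [[0, 0, 0], [0, 0, 0.05], 0.3]
  ],
  "force": 60
}}

```text
time_s: 24.8
tool_pos: [661.9, 132.7, 10.8]
ee_rot: [180.0, 0.0, 99.0]
contact_force: [0.3, 0.3, 2.5]
width: 0.101
```

Call:
{"name": "drive_tool", "arguments": {
  "series": [
    [[0, 0, 0], [0, 0, -0.5], 0.3],
    [[0, 0, 0], [0, 0, -1.5], 0.3],
    [[0, 0, 0], [0, 0, -3], 0.3],
    [[0, 0, 0], [0, 0, -5], 0.3],
    [[0, 0, 0], [0, 0, -8], 0.3],
    [[0, 0, 0], [0, 0, -11], 0.3],
    [[0, 0, 0], [0, 0, -14], 0.3],
    [[0, 0, 0], [0, 0, -16], 0.3],
    [[0, 0, 0], [0, 0, -16], 0.3],
    [[0, 0, 0], [0, 0, -16], 0.3],
    [[0, 0, 0], [0, 0, -16], 0.3]
  ]
}}

```text
time_s: 26.18
tool_pos: [661.0, 132.6, 168.3]
ee_rot: [-179.8, -0.0, 99.0]
contact_force: [0.6, -0.9, -2.2]
width: 0.103
```

```bash
python3 mv.py did 0 0 0 0 0 0.05;python3 mv.py did 0 0 0 0 0 -16
python3 - <<'E'
from h import *
d=read_camera("wrist");s=read_state();print(s["tool_pos"],s["ee_rot"],s["width"],s["contact_force"])
cv2.imwrite("pics/w15.png",d["image"])
E
python3 mv.py show 472.6 -20.3 170 86.7 472.6 -20.3 110 86.7
```

```text
cmd [661.69 132.71  10.47] [180.    -0.    99.03]
cmd [661.69 132.71 170.47] [180.    -0.    99.03]
[661.10725138 132.63398977 168.50690969] [-1.79828527e+02  4.97606521e-04  9.90284727e+01] 0.10185195151174826 [ 0.3841331   0.17885735 -1.78106643]
[-0.   -0.   12.33] [-12.144 -21.076   0.047]
[-0.   -0.   12.33] [-12.144 -21.076   6.047]
```

View pics/w15.png

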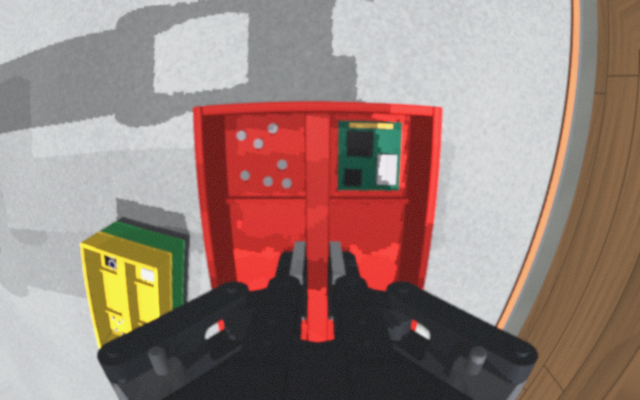

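Red is held level, with its far rim at row ~102 as for the green tray. I'll carry it over the stack; the seated TCP should be about 91.8.

Call:
{"name": "drive_tool", "arguments": {
  "series": [
    [[0, 0, 1], [-0.7, -1.2, 0], 0.3],
    [[0, 0, 3], [-2.3, -4, 0], 0.3],
    [[0, 0, 5], [-4.4, -7.6, 0], 0.3],
    [[0, 0, 7], [-6.5, -11.2, 0], 0.3],
    [[0, 0, 9], [-8.6, -14.8, 0], 0.3],
    [[0, 0, 11], [-10.6, -18.3, 0], 0.3],
    [[0, 0, 12.3], [-11.8, -20.5, 0], 0.3],
    [[0, 0, 12.3], [-12.1, -21.1, 1], 0.3],
    [[0, 0, 12.3], [-12.1, -21.1, 3], 0.3],
    [[0, 0, 12.3], [-12.1, -21.1, 5], 0.3],
    [[0, 0, 12.3], [-12.1, -21.1, 6], 0.3],
    [[0, 0, 12.3], [-12.1, -21.1, 6], 0.3]
  ]
}}

```text
time_s: 27.72
tool_pos: [471.8, -19.5, 108.8]
ee_rot: [-179.8, -0.0, 86.8]
contact_force: [0.1, 0.1, -2.5]
width: 0.102
```

Call:
{"name": "drive_tool", "arguments": {
  "series": [
    [[0, 0, 0], [0, 0, 0], 0.3],
    [[0, 0, 0], [0, 0, 0], 0.3],
    [[0, 0, 0], [0, 0, 0], 0.3]
  ]
}}

```text
time_s: 28.1
tool_pos: [472.6, -19.9, 111.1]
ee_rot: [179.9, 0.0, 86.7]
contact_force: [-0.3, 0.1, -1.7]
width: 0.1
```

```bash
python3 mv.py did 0 0 12.3 -12.1 -21.1 6
python3 - <<'E'
from h import *
d=read_camera("side");s=read_state();print(s["tool_pos"],s["ee_rot"],s["width"],s["contact_force"])
cv2.imwrite("pics/s16.png",cv2.resize(d["image"][170:270,220:320],None,fx=6,fy=6,interpolation=cv2.INTER_CUBIC))
E
```

```text
cmd [472.29 -19.9  110.47] [180.     0.    86.73]
[472.52984567 -19.95474775 110.97969414] [1.79948427e+02 3.93993969e-03 8.67251316e+01] 0.09813536901395556 [ 0.77989223  0.18284992 -1.4973016 ]
```

View pics/s16.png

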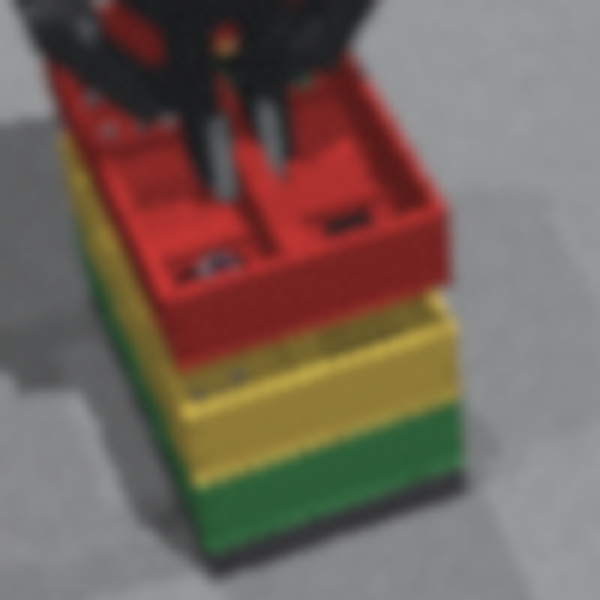

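Aligned over the stack. Lowering 19.5 mm.

Call:
{"name": "drive_tool", "arguments": {
  "series": [
    [[0, 0, 0], [-0.03, 0.03, 0.4], 0.3],
    [[0, 0, 0], [-0.03, 0.03, 0.8], 0.3],
    [[0, 0, 0], [-0.03, 0.03, 1.2], 0.3],
    [[0, 0, 0], [-0.03, 0.03, 1.4], 0.3],
    [[0, 0, 0], [-0.03, 0.03, 1.6], 0.3],
    [[0, 0, 0], [-0.03, 0.03, 1.7], 0.3],
    [[0, 0, 0], [-0.03, 0.03, 1.8], 0.3],
    [[0, 0, 0], [-0.03, 0.03, 1.85], 0.3],
    [[0, 0, 0], [-0.03, 0.03, 1.9], 0.3],
    [[0, 0, 0], [-0.03, 0.03, 1.95], 0.3],
    [[0, 0, 0], [-0.03, 0.03, 1.95], 0.3],
    [[0, 0, 0], [-0.03, 0.03, 1.95], 0.3]
  ]
}}

```text
time_s: 29.65
tool_pos: [472.7, -20.2, 91.7]
ee_rot: [180.0, 0.0, 86.7]
contact_force: [-4.3, 0.6, 5.6]
width: 0.096
```

```bash
python3 mv.py did 0 0 0 -0.03 0.03 1.95
python3 - <<'E'
from h import *
d=read_camera("side");s=read_state();print(s["tool_pos"],s["ee_rot"],s["width"],s["contact_force"])
cv2.imwrite("pics/s17.png",cv2.resize(d["image"][170:270,220:320],None,fx=6,fy=6,interpolation=cv2.INTER_CUBIC))
E
```

```text
cmd [472.57 -20.22  90.97] [180.     0.    86.73]
[472.67089643 -20.23979991  91.72027021] [1.79966249e+02 4.50698775e-03 8.67302825e+01] 0.09967339456173811 [-3.80099275  0.50996632  5.33546392]
```

View pics/s17.png

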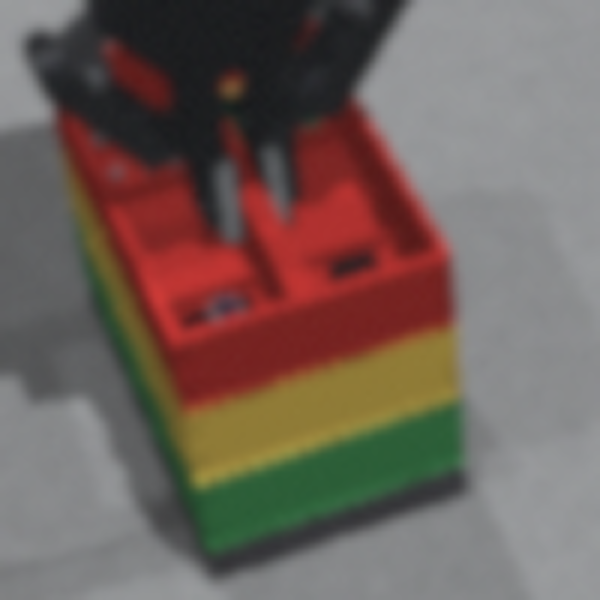

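Call:
{"name": "drive_tool", "arguments": {
  "series": [
    [[0, 0, 0], [0, 0, -0.05], 1.5],
    [[0, 0, 0], [0, 0, -0.05], 2.5],
    [[0, 0, 0], [0, 0, -0.05], 3.5],
    [[0, 0, 0], [0, 0, -0.2], 3.5],
    [[0, 0, 0], [0, 0, -1], 3.5],
    [[0, 0, 0], [0, 0, -3], 3.5],
    [[0, 0, 0], [0, 0, -6], 3.5],
    [[0, 0, 0], [0, 0, -10], 3.5],
    [[0, 0, 0], [0, 0, -14], 3.5],
    [[0, 0, 0], [0, 0, -16], 3.5],
    [[0, 0, 0], [0, 0, -16], 3.5],
    [[0, 0, 0], [0, 0, -16], 3.5]
  ]
}}

```text
time_s: 31.2
tool_pos: [472.4, -20.2, 250.5]
ee_rot: [-180.0, -0.0, 86.7]
contact_force: [-0.4, 0.2, -1.0]
width: 0.411
```

```bash
python3 mv.py did 0 0 0 0 0 -16
python3 - <<'E'
from h import *
d=read_camera("wrist");s=read_state();print(s["tool_pos"],s["ee_rot"],s["width"])
o,u,v=ortho(d,(472.6,-20.1),-3.3,121,True);cv2.imwrite("pics/or18.png",grid(o,(90,110),2.5))
E
python3 mv.py show 455 -268 150 80.1
```

```text
cmd [472.57 -20.22 250.97] [180.     0.    86.73]
[472.20429025 -20.17617465 249.90818174] [-1.79896501e+02 -6.89011638e-03  8.67259684e+01] 0.4059338039225728
[-0.   -0.    6.63] [-24.838  -0.34   10.097]
```

View pics/or18.png

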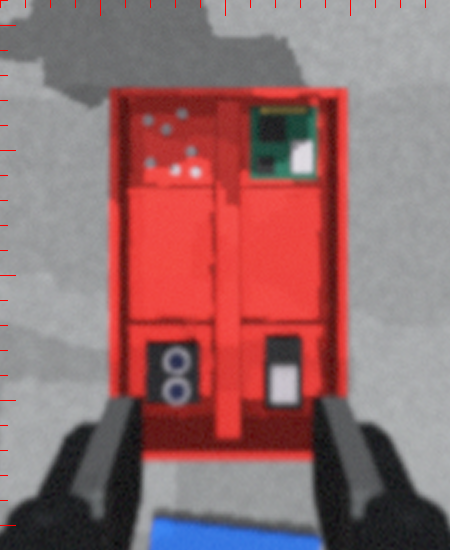

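Red is in the same place as the two below it (rows 88–461, columns 110–347). Next, the lid.

Call:
{"name": "drive_tool", "arguments": {
  "series": [
    [[0, 0, 1], [-1.5, 0, 0], 4],
    [[0, 0, 2], [-5, -0.1, 0], 4],
    [[0, 0, 3], [-9, -0.1, 1], 4],
    [[0, 0, 4], [-13, -0.2, 3], 4],
    [[0, 0, 5], [-17, -0.2, 5.5], 4],
    [[0, 0, 6], [-21, -0.3, 8], 4],
    [[0, 0, 6.6], [-24, -0.3, 10], 4],
    [[0, 0, 6.6], [-24.8, -0.3, 10], 4],
    [[0, 0, 6.6], [-24.8, -0.3, 10], 4],
    [[0, 0, 6.6], [-24.8, -0.3, 10], 4],
    [[0, 0, 6.6], [-24.8, -0.3, 10], 4]
  ]
}}

```text
time_s: 32.62
tool_pos: [455.9, -267.0, 152.0]
ee_rot: [179.9, 0.0, 80.2]
contact_force: [1.0, -0.1, 1.4]
width: 0.468
```

```bash
python3 mv.py did 0 0 6.6 -24.8 -0.3 10
python3 - <<'E'
from h import *
d=read_camera("wrist");s=read_state();print(s["tool_pos"],s["ee_rot"],s["width"])
cv2.imwrite("pics/w19.png",d["image"])
o,u,v=ortho(d,(455,-268),-9.9,9,True);o2,u,v=ortho(d,(455,-268),-9.9,37,True);cv2.imwrite("pics/ol19.png",grid(np.hstack([o,o2])[:,:780],(90,110),2.5))
print(measure(d,'lid',(210,90,400,300),9,True))
E
```

```text
cmd [ 455.42 -267.64  150.97] [180.     0.    80.13]
[ 455.88428698 -267.04098595  151.83217194] [1.79926947e+02 2.83438176e-02 8.02018123e+01] 0.4653423192502854
(array([ 456.2, -266.2]), 94.6, 148.4, -9.89, array([ 456.2, -266.2]))
```

View pics/w19.png

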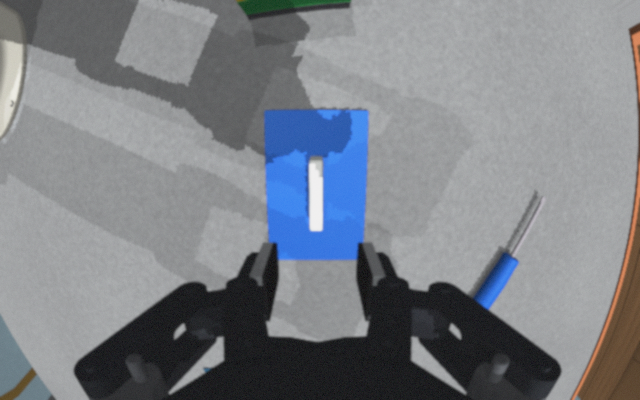

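View pics/ol19.png

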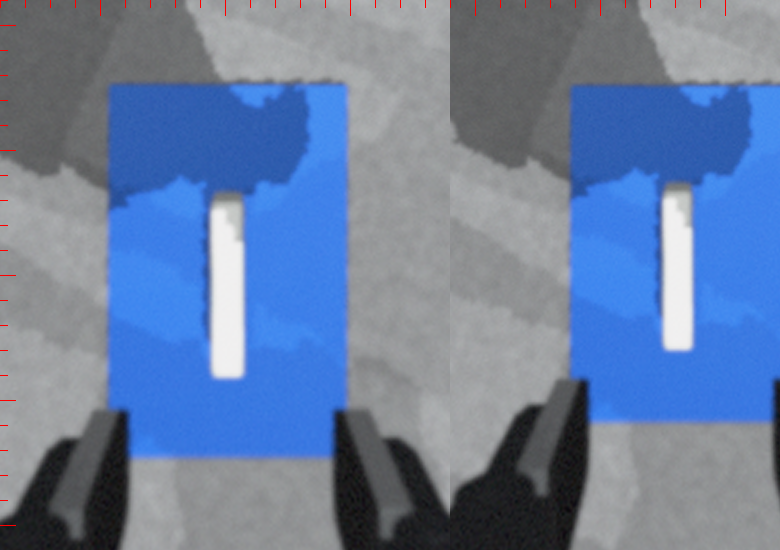

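Call:
{"name": "drive_tool", "arguments": {
  "series": [
    [[0, 0, 0], [0.14, -0.07, 2], 4],
    [[0, 0, 0], [0.14, -0.07, 5], 4],
    [[0, 0, 0], [0.14, -0.07, 8], 4],
    [[0, 0, 0], [0.14, -0.07, 10], 4],
    [[0, 0, 0], [0.14, -0.07, 11], 4],
    [[0, 0, 0], [0.14, -0.07, 12], 4],
    [[0, 0, 0], [0.14, -0.07, 13], 4],
    [[0, 0, 0], [0.14, -0.07, 13.5], 4],
    [[0, 0, 0], [0.14, -0.07, 13.8], 4],
    [[0, 0, 0], [0.14, -0.07, 13.8], 4],
    [[0, 0, 0], [0.14, -0.07, 13.8], 4]
  ]
}}

```text
time_s: 34.05
tool_pos: [455.2, -266.3, 13.4]
ee_rot: [180.0, 0.0, 80.1]
contact_force: [0.8, -0.6, -0.3]
width: 0.469
```

```bash
python3 mv.py did 0 0 0 0.14 -0.07 13.8
python3 - <<'E'
from h import *
d=read_camera("wrist");s=read_state();print(s["tool_pos"],s["ee_rot"],s["width"],s["contact_force"])
cv2.imwrite("pics/w20.png",d["image"])
E
```

```text
cmd [ 454.97 -266.14   12.97] [180.     0.    80.13]
[ 455.20239109 -266.32302864   13.43539207] [1.79959213e+02 1.94648573e-02 8.01261442e+01] 0.46995567641889613 [0.68638579 1.21223048 0.43133394]
```

View pics/w20.png

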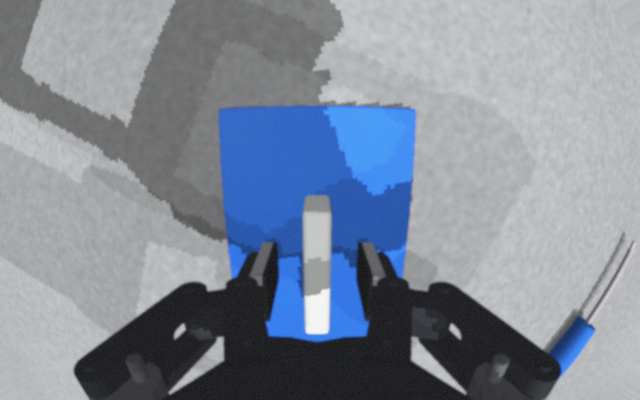

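Call:
{"name": "drive_tool", "arguments": {
  "series": [
    [[0, 0, 0], [0, 0, 0], 0.3],
    [[0, 0, 0], [0, 0, 0], 0.3],
    [[0, 0, 0], [0, 0, 0], 0.3],
    [[0, 0, 0], [0, 0, 0], 0.3],
    [[0, 0, 0], [0, 0, 0], 0.3],
    [[0, 0, 0], [0, 0, 0], 0.3],
    [[0, 0, 0], [0, 0, 0], 0.3]
  ],
  "force": 50
}}

```text
time_s: 34.98
tool_pos: [455.2, -266.3, 13.3]
ee_rot: [180.0, 0.0, 80.1]
contact_force: [0.1, -1.3, 4.2]
width: 0.13
```

Call:
{"name": "drive_tool", "arguments": {
  "series": [
    [[0, 0, 0], [0, 0, -0.5], 0.3],
    [[0, 0, 0], [0, 0, -1.5], 0.3],
    [[0, 0, 0], [0, 0, -3], 0.3],
    [[0, 0, 0], [0, 0, -6], 0.3],
    [[0, 0, 0], [0, 0, -9], 0.3],
    [[0, 0, 0], [0, 0, -12], 0.3],
    [[0, 0, 0], [0, 0, -15], 0.3],
    [[0, 0, 0], [0, 0, -16], 0.3],
    [[0, 0, 0], [0, 0, -16], 0.3],
    [[0, 0, 0], [0, 0, -16], 0.3],
    [[0, 0, 0], [0, 0, -16], 0.3]
  ]
}}

```text
time_s: 36.35
tool_pos: [454.5, -265.8, 171.4]
ee_rot: [-179.9, -0.1, 80.1]
contact_force: [0.9, 0.7, -1.3]
width: 0.127
```

```bash
python3 mv.py did 0 0 0 0 0 -16
python3 - <<'E'
from h import *
d=read_camera("wrist");s=read_state();print(s["tool_pos"],s["ee_rot"],s["width"],s["contact_force"])
cv2.imwrite("pics/w21.png",d["image"])
E
python3 mv.py show 472.6 -20.2 173 86.7 472.6 -20.2 150 86.7
python3 held.py -4 221 108 317 105 413 108
```

```text
cmd [ 454.97 -266.14  172.97] [180.     0.    80.13]
[ 454.58421675 -265.87452632  171.66641425] [-1.79888471e+02 -5.06752012e-02  8.01297058e+01] 0.13088824714826758 [ 0.35666803 -0.31911837 -0.78966936]
[-0.   -0.   -6.57] [ 2.4532e+01 -2.4800e+00 -3.0000e-03]
[-0.   -0.   -6.57] [24.532 -2.48   2.297]
(221.0, 108.0) [ 75.  -44.8   4.2]
(317.0, 105.0) [74.9  1.4  4.1]
(413.0, 108.0) [74.9 47.5  4. ]
```

View pics/w21.png

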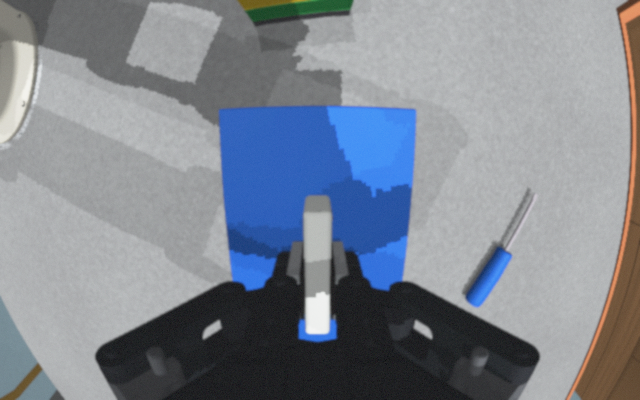

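Call:
{"name": "drive_tool", "arguments": {
  "series": [
    [[0, 0, -0.5], [1.5, -0.1, 0], 0.3],
    [[0, 0, -1.5], [5, -0.5, 0], 0.3],
    [[0, 0, -2.5], [9, -0.9, 0], 0.3],
    [[0, 0, -3.5], [13, -1.3, 0], 0.3],
    [[0, 0, -4.5], [17, -1.7, 0], 0.3],
    [[0, 0, -5.5], [20.5, -2.1, 0], 0.3],
    [[0, 0, -6.6], [23.3, -2.4, 0], 0.3],
    [[0, 0, -6.6], [24.5, -2.5, 0.5], 0.3],
    [[0, 0, -6.6], [24.5, -2.5, 1.5], 0.3],
    [[0, 0, -6.6], [24.5, -2.5, 2.3], 0.3],
    [[0, 0, -6.6], [24.5, -2.5, 2.3], 0.3],
    [[0, 0, -6.6], [24.5, -2.5, 2.3], 0.3]
  ]
}}

```text
time_s: 37.95
tool_pos: [472.4, -21.1, 150.0]
ee_rot: [-180.0, 0.0, 86.7]
contact_force: [-0.4, -0.4, -0.8]
width: 0.133
```

Call:
{"name": "drive_tool", "arguments": {
  "series": [
    [[0, 0, 0], [0, 0, 0], 0.3],
    [[0, 0, 0], [0, 0, 0], 0.3]
  ]
}}

```text
time_s: 38.2
tool_pos: [472.5, -20.6, 150.3]
ee_rot: [180.0, 0.0, 86.7]
contact_force: [-0.0, -1.0, -0.5]
width: 0.131
```

```bash
python3 mv.py did 0 0 -6.6 24.5 -2.5 2.3
python3 - <<'E'
from h import *
d=read_camera("side");s=read_state();print(s["tool_pos"],s["ee_rot"],s["width"],s["contact_force"])
cv2.imwrite("pics/s22.png",cv2.resize(d["image"][160:260,220:320],None,fx=6,fy=6,interpolation=cv2.INTER_CUBIC))
E
```

```text
cmd [472.35 -20.48 149.97] [180.     0.    86.73]
[472.48050115 -20.58916722 150.25870499] [1.79971686e+02 2.66722049e-03 8.67172708e+01] 0.12841264705193692 [ 0.10782784 -0.23241229 -0.84597183]
```

View pics/s22.png

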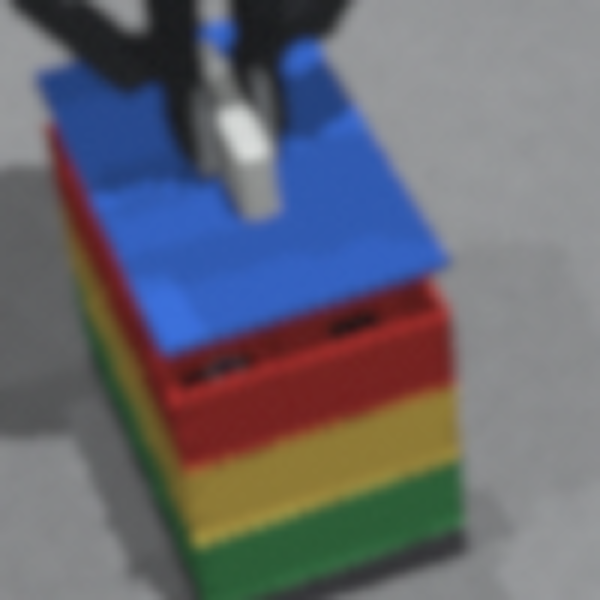

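Call:
{"name": "drive_tool", "arguments": {
  "series": [
    [[0, 0, 0], [0.02, 0.02, 0.4], 0.3],
    [[0, 0, 0], [0.02, 0.02, 0.8], 0.3],
    [[0, 0, 0], [0.02, 0.02, 1.2], 0.3],
    [[0, 0, 0], [0.02, 0.02, 1.5], 0.3],
    [[0, 0, 0], [0.02, 0.02, 1.7], 0.3],
    [[0, 0, 0], [0.02, 0.02, 1.85], 0.3],
    [[0, 0, 0], [0.02, 0.02, 1.95], 0.3],
    [[0, 0, 0], [0.02, 0.02, 2.03], 0.3],
    [[0, 0, 0], [0.02, 0.02, 2.1], 0.3],
    [[0, 0, 0], [0.02, 0.02, 2.15], 0.3],
    [[0, 0, 0], [0.02, 0.02, 2.15], 0.3],
    [[0, 0, 0], [0.02, 0.02, 2.15], 0.3]
  ]
}}

```text
time_s: 39.75
tool_pos: [472.6, -20.3, 129.3]
ee_rot: [180.0, 0.0, 86.7]
contact_force: [-3.0, -0.3, 6.1]
width: 0.131
```

```bash
python3 mv.py did 0 0 0 0.02 0.02 2.15
python3 - <<'E'
from h import *
d=read_camera("side");s=read_state();print(s["tool_pos"],s["ee_rot"],s["width"],s["contact_force"])
cv2.imwrite("pics/s23.png",cv2.resize(d["image"][160:260,220:320],None,fx=6,fy=6,interpolation=cv2.INTER_CUBIC))
E
```

```text
cmd [472.56 -20.3  128.47] [180.     0.    86.73]
[472.6453831  -20.31953836 129.28832863] [1.79957732e+02 5.39872360e-03 8.67277404e+01] 0.12933703573410574 [-3.50546191  0.14195229  5.04562092]
```

View pics/s23.png

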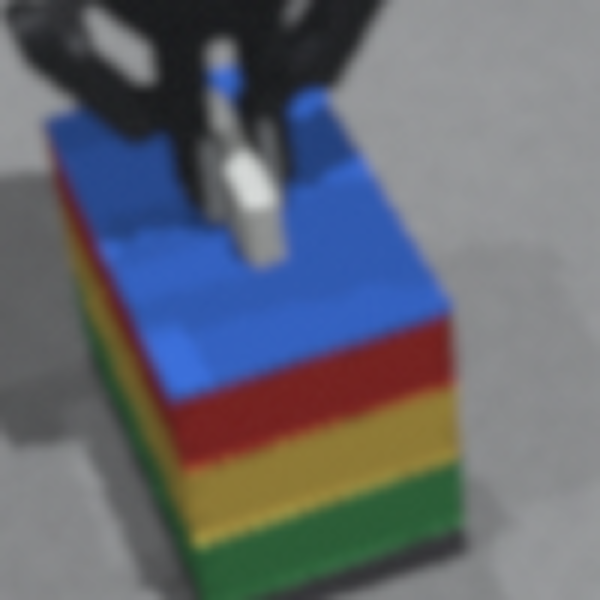

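Contact came at 129.3, as predicted for a seated lid. Releasing and backing off.

Call:
{"name": "drive_tool", "arguments": {
  "series": [
    [[0, 0, 0], [0, 0, -0.05], 1.5],
    [[0, 0, 0], [0, 0, -0.05], 2.5],
    [[0, 0, 0], [0, 0, -0.05], 4],
    [[0, 0, 0], [0, 0, -0.2], 4],
    [[0, 0, 0], [0, 0, -1], 4],
    [[0, 0, 0], [0, 0, -3], 4],
    [[0, 0, 0], [0, 0, -6], 4],
    [[0, 0, 0], [0, 0, -10], 4],
    [[0, 0, 0], [0, 0, -14], 4],
    [[0, 0, 0], [0, 0, -14], 4],
    [[0, 0, 0], [0, 0, -14], 4],
    [[0, 0, 0], [0, 0, -14], 4]
  ]
}}

```text
time_s: 41.3
tool_pos: [472.2, -20.3, 267.4]
ee_rot: [-179.9, -0.0, 86.7]
contact_force: [-0.6, 0.7, 0.4]
width: 0.466
```

```bash
python3 mv.py did 0 0 0 0 0 -14
python3 - <<'E'
from h import *
d=read_camera("side");w=read_camera("wrist");t=read_camera("top");s=read_state();print(s["tool_pos"],s["width"],s["contact_force"],s["joint_velocities"].round(2))
print(campos(w),measure(w,'lid',(220,80,420,300),127,True))
cv2.imwrite("pics/s24.png",d["image"]);cv2.imwrite("pics/w24.png",w["image"]);cv2.imwrite("pics/t24.png",t["image"])
E
```

```text
cmd [472.56 -20.3  268.47] [180.     0.    86.73]
[472.25671326 -20.25505323 267.53548186] 0.4721422705290724 [-0.27058319 -0.38958453 -0.33218373] [-0.03 -0.08 -0.28  0.18 -0.06  0.05]
[477.9795727   49.76473933 409.68030346] (array([473.8, -19.9]), 93.8, 146.7, -3.25, array([473.8, -19.9]))
```

View pics/s24.png

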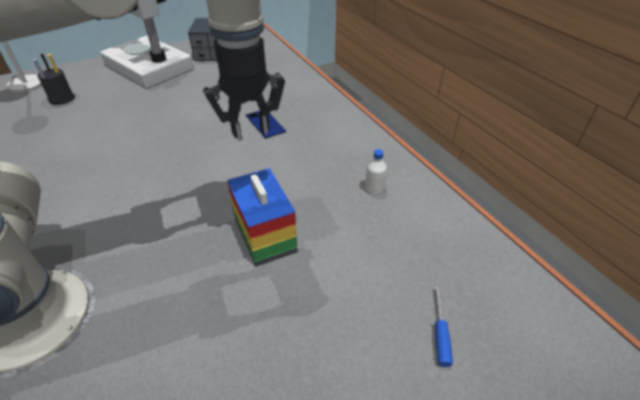

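View pics/w24.png

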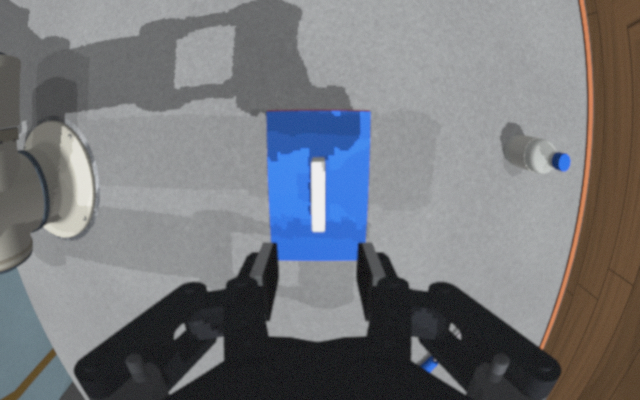

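View pics/t24.png

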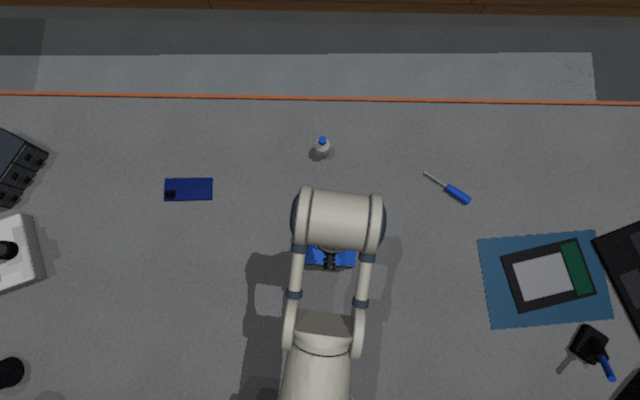

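The stack is square in the side view around (263,215). The lid measures (473.8, -19.9) at -3.25°, about the same as the green tray measured in the base. The phone (188,189), bottle (321,147) and driver (447,188) are at their starting pixels, and the arm is clear. Handing in.

```bash
python3 - <<'E'
from plant import *
print(hand_in()); print(read_state()["time_s"])
E
```

```text
the job is handed in; nothing more can be done
None
the job is handed in; nothing more can be done
```

I stacked green, yellow and red on the base and closed the stack with the blue lid. I handed it in at about 41.5 s; hand-in reports no verdict.

**Seating:** Each piece was set down by lowering it slowly to light contact, with no more than about 7 N at the wrist. Contact came within about 0.5 mm of the height expected for a seated piece, with TCP z at 21.4, 56.8, 91.7 and 129.3 mm.

**Alignment:** After release, every piece measured within about 1 mm of the one below. The stack's sides lie at -3.3°, and the last lid reading was -3.25°.

**Bystanders:** In the last top view the phone, the bottle and the screwdriver are at their starting pixels. The gripper was about 14 cm above its release height and touching nothing.

**One disagreement:** The wrist camera read about 1–1.5 mm off along the jaw direction compared with the gripped trays. I corrected for it, and it is well inside the 5 mm play.

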